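Empty, close and weight the claw moulds

ROBOT

A 6-joint arm with a two-finger parallel gripper is mounted at the origin on a cart in front of the work surface, level with it; the furniture and walls round the work are solid. World frame = base frame: x ahead of the robot, y to its left, z up, the work surface at z = 0. Lengths are in mm, angles in rad, forces in N, time in s.
With the tool pointing down it reaches from about 275 to 750 mm from the base axis. Payload 10.2 kg.
Tool frame: the origin (TCP) lies midway between the tips of the shut fingers; the grasp point (between the pads) lies 19 mm behind it (ctrl.pinch_z is the distance from the TCP to the grasp point, in mm); x points along the fingers, z is the direction in which the jaws open and shut, and the axes are right-handed (so a half turn about x gives the same grasp; the last joint's range is limited). The gripper opens to 85 mm and grips with 20 to 120 N. Pads are 22 mm wide; open, the fingers measure 114 mm over their backs; the gripper's body (76 mm by 85 mm) begins 54 mm behind the grasp point. The pads swing forward as they close: fully open they stand 13 mm farther back than shut.
Start: joints at [0.918, 0.313, 1.498, -0, 1.331, -0.223], TCP at [218.775, 477.251, 231.294] pointing down, gripper open.
Joint ranges: [-2.94, 2.94], [-0.97, 2.17], [0.19, 2.56], [-1.23, 4.37], [0.02, 3.11], [-2.88, 2.88]. Speed limits (rad/s): [2.39, 2.39, 3.01, 3.14, 3.14, 3.14].

INTERFACE

Orientations are given as a unit quaternion [w, x, y, z].
In Python, from rig import ctrl, capture, workorder, nets gives the robot as it stands. The module is installed in compiled form; this text tells all that it offers.
- The arm moves only by the tool send_rows, never from a script. Its argument "rows" is text: rows parted by semicolons, each of 5 numbers parted by spaces: the opening, from 0 (shut) to 1 (fully open), then the shift along the tool's x, y, z in cm, then the turn about the tool's x in units of 5 degrees (1.0 is 5 degrees). In form: grip x y z yaw; .... A call has 1 to 12 rows; each row is the pose to reach, as a shift and turn from the pose commanded when the call began, along the tool's axes at that moment; what a row does not reach only later rows make up. A row lasts 1/10 s, in which the tool goes at most 50 mm and 8.59 degrees, less where a joint would pass 70% of its speed; a pose out of reach is approached as far as the arm can. A call with a gripper value outside its range is refused whole. The fingers move at their own pace and stop on an object; "grip_force" is the grip in N (left out, the last holds). Time passes only in rows, so rows that repeat a pose let the fingers close. It gives the time, the measured TCP pose, the force and the opening at its end, in the units of the state.
- ctrl.sense(): the state, without advancing time (a new reading comes with each control period).
- capture(name): name is "scene" or "top" or "wrist"; returns a dict with "pixels" (384x512x3 uint8, red, green, blue), "intrinsics" (3x3 intrinsics, pixels), "view" (4x4, takes a point from world to camera coordinates); the wrist camera has in their place "mount" (4x4, takes a point from camera to tool coordinates, whose origin is the TCP and whose axes are the tool frame's). Camera axes: x right, y down, z forward; pixel columns grow to the right and rows downward; lengths in mm; the calibration is good to about 2 mm. A picture is of the moment at which its call begins: read the wrist's pose just before it. There is no depth.
- workorder.finish_job(): hands the job in, once; it reports no verdict.
Trained networks look in a picture, given as the dict that the camera call returned (one of the last four; its "shot" number tells which), for a name from the list of things; names that differ only in an ending like _2 or _b are one class to them, and where a whole thing is asked for, a point or a joint stands for the part that bears it (a point fixed in the world has none). Each returns a list of dicts, best first, with "confidence" (0 to 1); they miss things now and then, are a little off and sometimes report something else, mostly with a low value. They report only what shows in the picture. A call takes as long as a camera call. They do not tell look-alikes from the thing itself.
- nets.boxes_of(picture, target): "location" ([x, y, z] in mm, in world coordinates, good to about 4 mm: the middle of the surface that is visible of it).
- nets.spot_point(picture, target): "location" ([x, y, z] in mm, in world coordinates, good to about 4 mm: a listed point, or the origin of a listed thing).
The state is a dict: "time_s": time; "joints": joint angles; "dq": joint speeds; "tau": joint torques, N m; "eef_pos": TCP position; "ee_rot": TCP orientation; "force": force on the tool from outside, world axes, zero at the start; "wrist_torque": the same for the moment, N m; "grip_width": opening from 0.0 (shut) to 1.0 (fully open).
Only numpy, scipy, OpenCV 4.12 (cv2) and the standard library are available. Lean on these libraries where they do the work, as an engineer would, in place of code of your own. Each camera call takes 0.05 s, during which the arm holds its last target.

TASK

Get the plaster claw moulds ready for the next pour: empty the finished claw casts out of the lower halves onto the red tray, and close each mould with its own upper half - the one of the same outline, the same way round - so that the keys engage and the two faces meet flush. Each closed mould gets one steel weight laid flat in the middle of its top, between the pour hole and the vent hole and covering neither. A lower half whose upper half is not on the bench just stays open; do not disturb the jar and the glue stick.

Things in the scene. Friction and masses are not known exactly. Their poses are not given: they have to be found in the camera images.
- square_lower: Loose lower half of a plaster mould, face up: block 104 x 52 x 24 mm with four square corners. Origin under its centre, x from pour end (-x) along its length, z up. In its top face (z = 24): claw-shaped cavity 4 deep (pocket 61 x 30 about the middle), pouring channel to -x, and two conical keys 6 high (12 across at the foot, 7 at the tip) at x, y = (-40, +13) and (+40, +13). 0.26 kg
- square_lower_sprue (a point): Outer end of that lower half's pouring channel, at x = -37, y = 0, z = 24 mm of it.
- square_upper: Upper half for square_lower, right way up: 104 x 52 x 26 mm, same outline. Origin under its centre, x from pour end, z up. Flat top: pour hole 18 across at x = -37, vent 6 across at x = 28. Underside: cavity 11 deep, sockets 1 mm wider all round than the keys of its own lower half; seated there, its origin is 24 above that half's origin, elsewhere or turned round it rides up to 6 proud. 0.24 kg. May be absent
- square_upper_pour (a point): Point on that upper half's underside below its pour hole, at x = -37, y = 0, z = 0 mm of it; meets the sprue point when the mould is closed.
- round_lower: Loose lower half of a plaster mould, face up: block 104 x 52 x 24 mm whose far (+x) end is a full half-round, radius 26. Origin under its centre, x from pour end (-x) along its length, z up. In its top face (z = 24): claw-shaped cavity 4 deep (pocket 61 x 30 about the middle), pouring channel to -x, and two conical keys 6 high (12 across at the foot, 7 at the tip) at x, y = (-40, -13) and (+40, 0). 0.26 kg
- round_lower_sprue (a point): Outer end of that lower half's pouring channel, at x = -37, y = 0, z = 24 mm of it.
- round_upper: Upper half for round_lower, right way up: 104 x 52 x 26 mm, same outline. Origin under its centre, x from pour end, z up. Flat top: pour hole 18 across at x = -37, vent 6 across at x = 28. Underside: cavity 11 deep, sockets 1 mm wider all round than the keys of its own lower half; seated there, its origin is 24 above that half's origin, elsewhere or turned round it rides up to 6 proud. 0.24 kg. May be absent
- round_upper_pour (a point): Point on that upper half's underside below its pour hole, at x = -37, y = 0, z = 0 mm of it; meets the sprue point when the mould is closed.
- clipped_lower: Loose lower half of a plaster mould, face up: block 104 x 52 x 24 mm with its +x +y corner cut off at 45 degrees, 20 along each side. Origin under its centre, x from pour end (-x) along its length, z up. In its top face (z = 24): claw-shaped cavity 4 deep (pocket 61 x 30 about the middle), pouring channel to -x, and two conical keys 6 high (12 across at the foot, 7 at the tip) at x, y = (-40, +13) and (+40, 0). 0.26 kg
- clipped_lower_sprue (a point): Outer end of that lower half's pouring channel, at x = -37, y = 0, z = 24 mm of it.
- clipped_upper: Upper half for clipped_lower, right way up: 104 x 52 x 26 mm, same outline. Origin under its centre, x from pour end, z up. Flat top: pour hole 18 across at x = -37, vent 6 across at x = 28. Underside: cavity 11 deep, sockets 1 mm wider all round than the keys of its own lower half; seated there, its origin is 24 above that half's origin, elsewhere or turned round it rides up to 6 proud. 0.24 kg. May be absent
- clipped_upper_pour (a point): Point on that upper half's underside below its pour hole, at x = -37, y = 0, z = 0 mm of it; meets the sprue point when the mould is closed.
- cast_1: Finished claw cast, dark, 26 x 58 x 15 mm, 0.02 kg, at the start lying 4 deep in the cavity of square_lower. Origin under its middle, y from the thick root (-y, 15 high) to the thin tip; widest (23 in x) from y = -12 to 0 at 7 above its underside: grip it across there, low down. May be absent.
- cast_2: Finished claw cast, dark, 26 x 58 x 15 mm, 0.02 kg, at the start lying 4 deep in the cavity of round_lower. Origin under its middle, y from the thick root (-y, 15 high) to the thin tip; widest (23 in x) from y = -12 to 0 at 7 above its underside: grip it across there, low down. May be absent.
- cast_3: Finished claw cast, dark, 26 x 58 x 15 mm, 0.02 kg, at the start lying 4 deep in the cavity of clipped_lower. Origin under its middle, y from the thick root (-y, 15 high) to the thin tip; widest (23 in x) from y = -12 to 0 at 7 above its underside: grip it across there, low down. May be absent.
- disc_1: Plain round steel weight, 32 mm across, 18 mm thick, 0.114 kg, the same on both faces; origin at the centre of one face, the lower one at the start. The three are alike.
- disc_2: Plain round steel weight, 32 mm across, 18 mm thick, 0.114 kg, the same on both faces; origin at the centre of one face, the lower one at the start. The three are alike.
- disc_3: Plain round steel weight, 32 mm across, 18 mm thick, 0.114 kg, the same on both faces; origin at the centre of one face, the lower one at the start. The three are alike.
- tray: Flat red box lid used as a tray, lying on the bench, heavy; its flat board, top 4 mm above the bench, spans x -73 to +73 and y -60 to +90 mm of its frame, a pull tab sticks out at -y. Origin on its underside.
- white_jar: Bystander: white screw-top jar, 68 mm across, 66 mm high; origin under it.
- glue_stick: Bystander: glue stick standing upright, 26 mm across, 84 mm high; origin under it.
- analytical_balance: Fixed: glass-cased balance on the bench, 372 (x) x 208 (y) x 344 mm high, origin under its middle; its front 60 mm is a low console 66 high. Arm and load must pass round its front or above it.
Things that resemble listed ones, but are neither listed nor needed, are in the scene too. Leave any turquoise look-alike of the round_lower alone.

How it is judged:
By the outcome, as a careful person would: the job done as asked, in the order asked, and still so for the second after the job is handed in, with the robot touching nothing.
Of square_upper, round_upper, clipped_upper only 2 to 3 are there at a start; the rules pass over those that are not, and their reading is None.
Of cast_1, cast_2, cast_3 only 2 to 3 are there at a start; the rules pass over those that are not, and their reading is None.
At some moment in a run one of cast_1, cast_2, cast_3, square_upper, round_upper, clipped_upper may be knocked a few centimetres aside while the robot is not near it.
Once in a run the grip may slacken for a moment while it holds something.
It also fails if it takes over 210 s, if anything falls off the work surface, if the arm or the gripper's body presses on something with over 40 N, if the wrist force passes 120 N, or if a joint passes its speed limit or range.

## Working session

There is one attempt and no reset: what is moved stays moved. The work goes in short steps, Python scripts to look and compute and a tool call to move; the robot and the scene stay as the last step left them, time stands still between calls to the robot, and variables do not carry over. Pictures are saved under pics/ and viewed, and the job is handed in when it is done.

Besides the shell and the picture viewer there is one more tool, called after ">>>" as name(argument=value, ...) on one line, values as JSON. send_rows: Moves the arm, as the interface text tells. Its arguments: {"type":"object","properties":{"rows":{"type":"string"},"grip_force":{"type":"number"}},"required":["rows"]}

```bash
ls; mkdir -p pics
cat > h.py <<'E'
import numpy as np, cv2, json
from rig import ctrl, capture, workorder, nets
from scipy.spatial.transform import Rotation as R
np.set_printoptions(precision=1,suppress=True)
def save(p,name):
    cv2.imwrite('pics/'+name,cv2.cvtColor(p['pixels'],cv2.COLOR_RGB2BGR))
def pose():
    s=ctrl.sense(); q=s['ee_rot']; return np.array(s['eef_pos']),R.from_quat([q[1],q[2],q[3],q[0]]).as_matrix(),s
E
python3 - <<'E'
from h import *
p,r,s=pose();print(s,r,ctrl.pinch_z)
for c in('scene','top','wrist'):
    a=capture(c);save(a,c+'0.png');print(c,a['shot'],a['intrinsics'],a.get('view',a.get('mount')))
E
```

```text
pics
{'time_s': 0.0, 'joints': array([ 0.9,  0.3,  1.5, -0. ,  1.3, -0.2]), 'dq': array([ 0.,  0.,  0., -0.,  0.,  0.]), 'tau': array([  0. , -41.2, -26. ,  -0. ,   0. ,   0. ]), 'eef_pos': array([218.6, 477. , 230.7]), 'ee_rot': array([ 0.6, -0.4,  0.6,  0.4]), 'force': array([-0.1, -0.1, -0.9]), 'wrist_torque': array([-0., -0.,  0.]), 'grip_width': 1.0049112844449195} [[-0.  -0.9  0.4]
 [-0.   0.4  0.9]
 [-1.   0.  -0. ]] 18.700000000000003
scene 1 [[348.6   0.  260.2]
 [  0.  348.6 194.2]
 [  0.    0.    1. ]] [[   0.6   -0.8    0.  -416.5]
 [  -0.5   -0.4   -0.8  288.3]
 [   0.6    0.5   -0.6 1053.6]
 [   0.     0.     0.     1. ]]
top 2 [[413.7   0.  250.7]
 [  0.  413.7 191.7]
 [  0.    0.    1. ]] [[   0.    -1.    -0.   -87.7]
 [  -1.    -0.    -0.2  565.7]
 [   0.2    0.    -1.  1297.7]
 [   0.     0.     0.     1. ]]
wrist 3 [[281.5   0.  252.8]
 [  0.  281.5 194.5]
 [  0.    0.    1. ]] [[  -0.    -0.3    1.  -143. ]
 [   0.    -1.    -0.3   65. ]
 [   1.     0.     0.     0.7]
 [   0.     0.     0.     1. ]]
```

View pics/scene0.png

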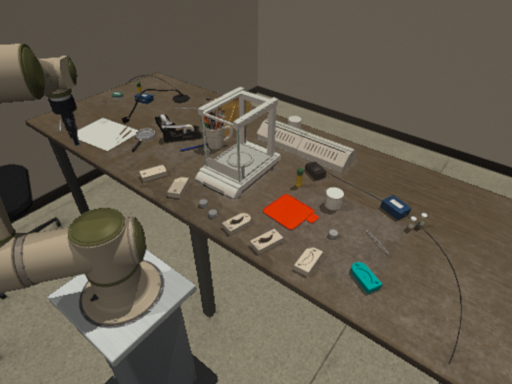

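View pics/top0.png

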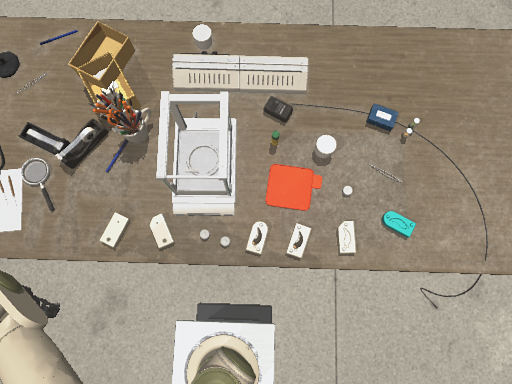

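View pics/wrist0.png

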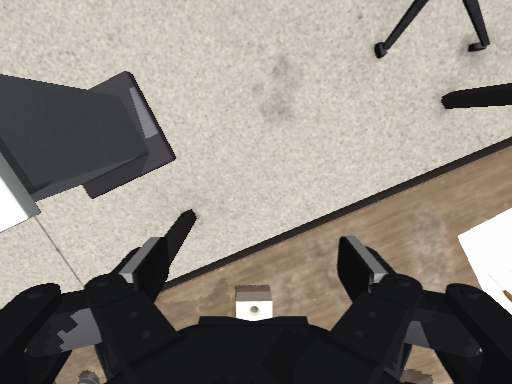

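```bash
cat >> h.py <<'E'
def ray(p,uv,z,M=None):
    K=p['intrinsics']; V=p['view'] if 'view' in p else M
    d=np.linalg.inv(K)@np.array([uv[0],uv[1],1.]); Rm=V[:3,:3];t=V[:3,3]
    o=-Rm.T@t; d=Rm.T@d
    return o+d*(z-o[2])/d[2]
def wristview(p,pos,rot):
    T=np.eye(4);T[:3,:3]=rot;T[:3,3]=pos
    return np.linalg.inv(T@p['mount'])
def proj(p,X,M=None):
    K=p['intrinsics']; V=p['view'] if 'view' in p else M
    c=V[:3,:3]@np.array(X)+V[:3,3]; c=K@c; return c[:2]/c[2]
E
python3 - <<'E'
from h import *
a=capture('top');save(a,'top1.png')
im=cv2.cvtColor(a['pixels'],cv2.COLOR_RGB2BGR)
cv2.imwrite('pics/top1a.png',cv2.resize(im[205:260,90:245],None,fx=5,fy=5,interpolation=cv2.INTER_CUBIC))
cv2.imwrite('pics/top1b.png',cv2.resize(im[160:260,235:420],None,fx=4,fy=4,interpolation=cv2.INTER_CUBIC))
for n in ['square_lower','round_lower','clipped_lower','square_upper','round_upper','clipped_upper','cast_1','disc_1','tray','white_jar','glue_stick','analytical_balance','square_lower_sprue','round_lower_sprue','clipped_lower_sprue','square_upper_pour','round_upper_pour','clipped_upper_pour']:
    print(n)
    for d in nets.spot_point(a,n)[:4]: print('   S',round(d['confidence'],2),d['location'],proj(a,d['location']))
    
print(ctrl.sense()['time_s'])
E
```

```text
square_lower
   S 0.71 [419.8, -232.4, -0.7] [298.1 240.3]
round_lower
   S 0.74 [491.7, -559.8, -1.0] [395.5 222.1]
   S 0.61 [424.7, -96.7, 0.8] [257.5 237.5]
   S 0.59 [397.8, 394.6, 2.4] [110.4 240.8]
   S 0.36 [736.6, -317.8, -0.5] [323.3 150.4]
clipped_lower
   S 0.59 [435.2, -391.1, 1.1] [345.7 237.2]
   S 0.58 [386.5, -217.8, 19.3] [294.2 249.8]
   S 0.26 [421.9, -94.9, 15.9] [257.  237.9]
   S 0.21 [403.4, 215.3, 2.0] [164.  240.8]
square_upper
   S 0.72 [435.2, 379.7, -1.9] [116.3 229.9]
round_upper
   S 0.44 [397.6, -393.7, 22.2] [348.1 248.1]
   S 0.41 [438.3, 227.2, -1.7] [161.5 230.4]
clipped_upper
   S 0.68 [437.1, 228.0, -1.7] [161.2 230.8]
cast_1
   S 0.65 [414.6, -233.0, 21.5] [299.  241.3]
   S 0.45 [426.1, -93.6, 16.6] [256.7 236.6]
disc_1
   S 0.53 [408.0, 13.6, -1.4] [224.4 241.5]
   S 0.49 [419.1, -232.6, -3.6] [298.  240.6]
   S 0.44 [593.3, -398.3, 1.2] [347.1 191. ]
   S 0.43 [425.3, 80.4, -1.1] [204.8 235.7]
tray
   S 0.65 [602.3, -216.8, 1.2] [294.1 186.8]
   S 0.46 [591.5, -395.0, 3.2] [346.3 191.4]
   S 0.42 [435.0, -388.6, 0.7] [344.9 237.2]
white_jar
 
[... 166 characters left out ...]
 0.22 [592.6, -393.6, -1.3] [345.6 191.3]
   S 0.18 [417.9, -230.6, -3.0] [297.5 240.9]
square_lower_sprue
   S 0.69 [384.1, -220.9, 20.6] [295.1 250.5]
   S 0.55 [436.4, 226.1, -1.4] [161.8 231. ]
round_lower_sprue
   S 0.79 [389.7, -86.7, 25.3] [254.2 247.4]
   S 0.76 [473.4, -599.2, 24.4] [410.3 226.9]
clipped_lower_sprue
   S 0.74 [398.2, -398.3, 23.3] [349.6 247.9]
   S 0.46 [758.8, -141.3, -1.5] [273.  142.9]
   S 0.18 [410.4, 11.5, -2.2] [225.1 240.8]
square_upper_pour
   S 0.96 [400.7, 399.3, -0.2] [109.3 239.9]
round_upper_pour
   S 0.16 [740.3, -312.3, -0.4] [321.8 149.3]
clipped_upper_pour
   S 0.75 [436.8, -387.4, 2.1] [344.7 236.7]
   S 0.64 [402.0, 210.3, 2.4] [165.4 241.3]
1.1
```

View pics/top1a.png

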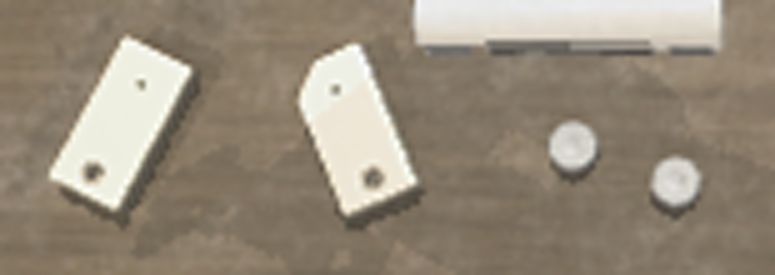

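View pics/top1b.png

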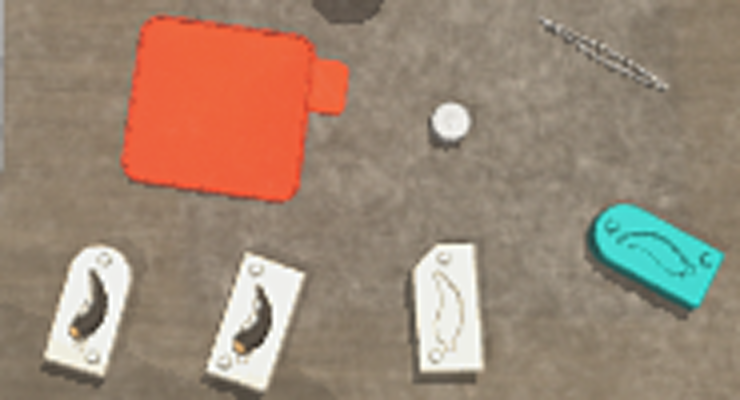

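```bash
cat >> h.py <<'E'
def go(pos,jaw_deg=None):
    """print row values cm / 5deg units to reach TCP pos with jaw axis at world angle (mod 180)"""
    p,r,s=pose(); d=r.T@(np.array(pos,float)-p)/10
    cur=np.degrees(np.arctan2(r[1,2],r[0,2])); y=0
    if jaw_deg is not None:
        y=-(((jaw_deg-cur)+90)%180-90)/5
    print('row: x %.2f y %.2f z %.2f yaw %.2f | cur jaw %.1f tilt %.3f j1 %.2f j6 %.2f t %.1f'%(*d,y,cur,r[2,0],s['joints'][0],s['joints'][5],s['time_s']))
E
python3 - <<'E'
from h import *
go([360,-165,260],74)
a=capture('top')
for uv in [(174,213),(235,213),(174,196)]: print(ray(a,uv,0),ray(a,uv,66))
for uv in [(158,93),(228,93),(160,178),(232,178)]: print(ray(a,uv,344))
E
```

```text
row: x -2.87 y -39.60 z -52.50 yaw -1.73 | cur jaw 65.4 tilt -1.000 j1 0.92 j6 -0.22 t 1.1
[498.6 188.9   0. ] [488.5 175.9  66. ]
[505.2 -17.9   0. ] [494.8 -21.2  66. ]
[557.3 193.1   0. ] [544.5 179.9  66. ]
[773.8 187.8 344. ]
[779.5  -2.4 344. ]
[536.7 163.7 344. ]
[542.6 -23.3 344. ]
```

>>> send_rows(rows="1 -2.9 -39.6 -52.5 -1.7;1 -2.9 -39.6 -52.5 -1.7;1 -2.9 -39.6 -52.5 -1.7;1 -2.9 -39.6 -52.5 -1.7;1 -2.9 -39.6 -52.5 -1.7;1 -2.9 -39.6 -52.5 -1.7;1 -2.9 -39.6 -52.5 -1.7;1 -2.9 -39.6 -52.5 -1.7;1 -2.9 -39.6 -52.5 -1.7;1 -2.9 -39.6 -52.5 -1.7;1 -2.9 -39.6 -52.5 -1.7;1 -2.9 -39.6 -52.5 -1.7", grip_force=30)

```text
time_s: 2.35
eef_pos: [347.0, -108.7, 258.0]
ee_rot: [0.566, -0.425, 0.565, 0.424]
force: [1.3, 0.6, 0.3]
grip_width: 0.999
```

Run:
```python
from h import *
p,r,s=pose();print(p);go([360,-165,260],74)
```

```text
[ 347.  -108.7  258. ]
row: x -0.19 y -2.82 z -5.04 yaw -0.04 | cur jaw 73.8 tilt -1.000 j1 -0.63 j6 -1.92 t 2.4
```

>>> send_rows(rows="1 -0.2 -2.8 -5 0;1 -0.2 -2.8 -5 0;1 -0.2 -2.8 -5 0;1 -0.2 -2.8 -5 0")

```text
time_s: 2.75
eef_pos: [359.9, -161.3, 259.6]
ee_rot: [0.565, -0.425, 0.565, 0.425]
force: [0.3, 0.5, -0.2]
grip_width: 1.002
```

Run:
```python
from h import *
p,r,s=pose()
a=capture('wrist');save(a,'w1.png');V=wristview(a,p,r);np.save('V1.npy',V)
print(p)
im=cv2.cvtColor(a['pixels'],cv2.COLOR_RGB2BGR)
for n in ['square_lower','round_lower','clipped_lower','cast_1','square_lower_sprue','round_lower_sprue','clipped_lower_sprue']:
    print(n)
    for d in nets.spot_point(a,n)[:2]: print('   S',round(d['confidence'],2),d['location'],proj(a,d['location'],V))
cv2.imwrite('pics/w1b.png',cv2.resize(im[60:330],None,fx=1.56,fy=1.56,interpolation=cv2.INTER_CUBIC))
```

```text
[ 359.9 -161.3  259.6]
square_lower
   S 0.93 [417.0, -231.6, 3.5] [217.6 215.8]
round_lower
   S 0.72 [427.0, -95.1, 1.0] [307.7 197.2]
clipped_lower
   S 0.69 [433.5, -392.2, -5.2] [124.7 250. ]
cast_1
   S 0.89 [426.3, -99.7, 21.8] [307.2 201.5]
   S 0.64 [420.0, -230.0, 20.0] [217.9 221.1]
square_lower_sprue
   S 0.6 [382.3, -215.4, 22.6] [219.3 194.6]
round_lower_sprue
   S 0.57 [390.2, -88.1, 19.2] [309.  174.7]
clipped_lower_sprue
   S 0.62 [397.0, -387.7, 21.9] [109.7 235.5]
```

View pics/w1b.png

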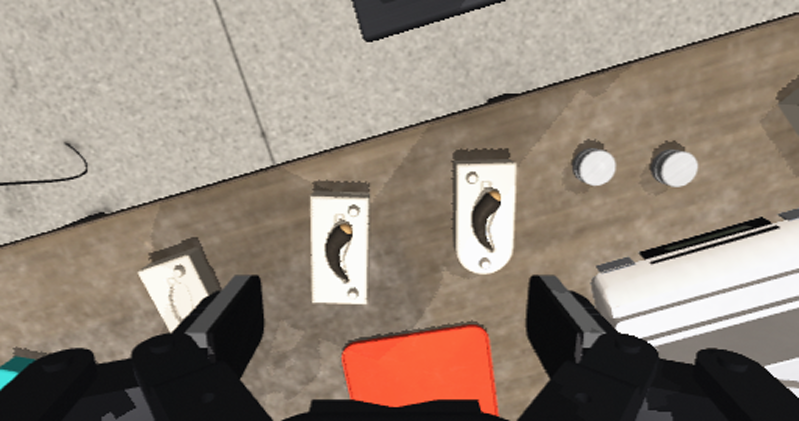

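```bash
cat >> h.py <<'E'
def block(p,V,guess,z,thr=185,rad=75):
    """fit bright plaster top face near guess xy; returns centre, angle(long axis,deg in -90..90), size"""
    im=p['pixels'].astype(int); m=((im.min(2)>thr)).astype(np.uint8)
    c=proj(p,[guess[0],guess[1],z],V); h,w=m.shape
    # mask by world distance
    vv,uu=np.mgrid[0:h,0:w]
    K=p['intrinsics'];Vv=V if V is not None else p['view']
    d=np.linalg.inv(K)@np.stack([uu.ravel(),vv.ravel(),np.ones(h*w)]);Rm=Vv[:3,:3];o=-Rm.T@Vv[:3,3];d=Rm.T@d
    W=o[:,None]+d*((z-o[2])/d[2]); X=W[0].reshape(h,w);Y=W[1].reshape(h,w)
    m[np.hypot(X-guess[0],Y-guess[1])>rad]=0
    m=cv2.morphologyEx(m,cv2.MORPH_OPEN,np.ones((2,2),np.uint8))
    cs,_=cv2.findContours(m,cv2.RETR_EXTERNAL,cv2.CHAIN_APPROX_NONE)
    cn=max(cs,key=cv2.contourArea)[:,0]
    # rectangle in mm, pixel edge grow handled by +0.5 px
    pts=np.array([[X[v,u],Y[v,u]] for u,v in cn],np.float32)
    (cx,cy),(a,b),ang=cv2.minAreaRect(pts)
    if a<b: a,b,ang=b,a,ang+90
    ang=(ang+90)%180-90
    return np.array([cx,cy]),ang,np.array([a,b]),cn
E
python3 - <<'E'
from h import *
p,r,s=pose()
a=capture('wrist');V=wristview(a,p,r)
t=capture('top')
for g in [(417,-232),(427,-95),(435,-391)]:
  for thr in (170,190,205):
    for im,v in((a,V),(t,None)):
        try:print(g,thr,*block(im,v,g,24,thr)[:3])
        except Exception as e:print(e)
for g in [(436,380),(437,228)]:
  for thr in (150,170,190,205):
    print(g,thr,*block(t,None,g,26,thr)[:3])
print(a['pixels'][240:275:5,218])
E
```

```text
(417, -232) 170 [ 420.4 -228.8] -18.748428344726562 [103.3  50.9]
(417, -232) 170 [ 403.1 -213.6] 48.96350860595703 [126.9  81.1]
(417, -232) 190 [ 420.7 -229.2] -18.748458862304688 [102.5  50.4]
(417, -232) 190 [ 403.3 -213.2] 47.898311614990234 [126.2  51.5]
(417, -232) 205 [ 420.4 -229.1] -17.283241271972656 [101.7  49.8]
(417, -232) 205 [ 408.4 -216.3] 48.944576263427734 [123.9  20.5]
(427, -95) 170 [427.7 -93.6] -13.87188720703125 [101.9  51.4]
(427, -95) 170 [425.7 -94.9] -41.46779251098633 [146.6  62.2]
(427, -95) 190 [427.9 -93. ] -13.819488525390625 [101.9  49.7]
(427, -95) 190 [426.  -94.7] -41.800872802734375 [146.6  61.8]
(427, -95) 205 [428.3 -93.3] -13.819488525390625 [100.8  49.5]
(427, -95) 205 [426.  -94.7] -41.800872802734375 [146.6  61.8]
(435, -391) 170 [ 418.2 -387.8] 3.6230051517486572 [64.9 50.6]
(435, -391) 170 [ 432.3 -391.6] 3.28741192817688 [102.1  50.6]
(435, -391) 190 [ 418.2 -387.8] 3.6230051517486572 [64.9 50.6]
(435, -391) 190 [ 434.  -391.7] 1.861528754234314 [98.5 49. ]
(435, -391) 205 [ 418.2 -387.8] 3.623004674911499 [64.8 50.6]
(435, -391) 205 [ 433.5 -391.4] 3.6660218238830566 [99.  48.1]
(436, 380) 150 [431.4 376.1] -23.40483856201172 [103.8  52.1]
(436, 380) 170 [431.9 376. ] -23.805625915527344 [102.4  51.3]
(436, 380) 190 [431.9 375.8] -23.413284301757812 [102.6  50.1]
(436, 380) 205 [431.9 376. ] -23.41327667236328 [102.   49.8]
(437, 228) 150 [432.7 222.6] 26.0660343170166 [104.1  52.3]
(437, 228) 170 [432.7 222.7] 26.061201095581055 [102.9  50.7]
(437, 228) 190 [432.8 223.2] 26.451120376586914 [102.  50.]
(437, 228) 205 [432.9 223.3] 26.451120376586914 [101.7  50. ]
[[252 252 250]
 [252 252 249]
 [252 252 249]
 [134 123 107]
 [126 115 101]
 [126 113  96]
 [129 115  99]]
```

Run:
```python
from h import *
p,r,s=pose()
a=capture('wrist');V=wristview(a,p,r);im=a['pixels'].astype(int)
for c,ang in(((420.5,-229),-18.2),((428,-93.3),-13.9)):
    th=np.radians(ang);ex=np.array([np.cos(th),np.sin(th)]);ey=np.array([-ex[1],ex[0]])
    h,w=im.shape[:2];L=[]
    for v in range(120,280):
        for u in range(180,350):
            X=ray(a,(u,v),28,V)[:2]-np.array(c);l=np.array([X@ex,X@ey])
            if abs(l[0])<38 and abs(l[1])<20:
                q=im[v,u]
                if q.mean()<130: L.append(l)
    L=np.array(L);print(L.min(0),L.max(0))
    for x in range(-30,30,6):
        k=L[(L[:,0]>=x)&(L[:,0]<x+6)]
        if len(k):print(x,k[:,1].min(),k[:,1].max())
```

```text
[-32.4 -13.5] [35.3 15.3]
-30 -6.4805182468912275 8.824819266115778
-24 -10.659622729335922 10.291531270984468
-18 -12.066737130021664 8.929958444894439
-12 -13.484756238347039 4.772492023938527
-6 -13.500776839063596 -0.791774494455256
0 -12.098371781648435 -0.7499102455237452
6 -10.682388497847297 -0.7161233777781013
12 -7.835232778526222 3.6071324569145258
18 -3.5357930203314005 6.52918250518756
24 5.108094358610758 6.544903265822571
[-33.  -14.4] [24.7 10.2]
-30 -6.3603950239289135 7.216335436811339
-24 -10.390671559179907 8.778353854732439
-18 -13.07705242761318 10.182508255158972
-12 -14.42787899497692 6.195756234329535
-6 -14.380496129547748 -1.8928404534625294
0 -14.332751253357324 -3.164694162517447
6 -12.891810311953106 -3.0734941851980047
12 -10.04157955545848 -0.1770845718802656
18 -5.765711897970101 2.7417819166982715
24 1.3614529425714812 4.179567190167158
```

Run:
```python
from h import *
go([414.2,-229,25],71.5)
```

```text
row: x 23.47 y -7.05 z -4.93 yaw 0.48 | cur jaw 73.9 tilt -1.000 j1 -0.72 j6 -2.01 t 3.3
```

>>> send_rows(rows="0.6 17 -7.05 -4.95 0.5;0.6 17 -7.05 -4.95 0.5;0.6 17 -7.05 -4.95 0.5;0.6 17 -7.05 -4.95 0.5;0.6 20 -7.05 -4.95 0.5;0.6 22.5 -7.05 -4.95 0.5;0.6 23.45 -7.05 -4.95 0.5;0.6 23.45 -7.05 -4.95 0.5;0.3 23.45 -7.05 -4.95 0.5;0.2 23.45 -7.05 -4.95 0.5;0 23.45 -7.05 -4.95 0.5;0 23.45 -7.05 -4.95 0.5", grip_force=30)

```text
time_s: 4.5
eef_pos: [414.7, -229.8, 26.5]
ee_rot: [0.574, -0.413, 0.574, 0.412]
force: [-1.1, 0.4, 6.4]
grip_width: 0.248
```

>>> send_rows(rows="0 0 0 0 0;0 0 0 0 0;0 0 0 0 0;0 0 0 0 0")

```text
time_s: 4.9
eef_pos: [414.7, -229.8, 26.5]
ee_rot: [0.574, -0.413, 0.574, 0.412]
force: [-0.2, 0.4, 7.3]
grip_width: 0.249
```

>>> send_rows(rows="0 -2 0 0 0;0 -4 0 0 0;0 -8 0 0 0;0 -8 0 0 0")

```text
time_s: 5.3
eef_pos: [416.0, -230.9, 110.0]
ee_rot: [0.575, -0.416, 0.574, 0.409]
force: [-0.3, -0.6, -1.0]
grip_width: 0.246
```

Run:
```python
from h import *
p,r,s=pose();print(p,s['grip_width'],s['force'])
t=capture('top');im=t['pixels'].astype(int);m=((im[...,0]>150)&(im[...,1]<110)&(im[...,2]<110)).astype(np.uint8)
cs,_=cv2.findContours(m,cv2.RETR_EXTERNAL,cv2.CHAIN_APPROX_NONE);c=max(cs,key=cv2.contourArea)[:,0]
W=np.array([ray(t,q,4)[:2] for q in c]);print(W.min(0),W.max(0)); 
m2=cv2.morphologyEx(m,cv2.MORPH_OPEN,np.ones((21,21),np.uint8));cs,_=cv2.findContours(m2,cv2.RETR_EXTERNAL,cv2.CHAIN_APPROX_NONE);c=max(cs,key=cv2.contourArea)[:,0]
W=np.array([ray(t,q,4)[:2] for q in c],np.float32);print(cv2.minAreaRect(W))
save(t,'top2.png');a=capture('wrist');save(a,'w2.png')
```

```text
[ 416.  -230.9  110. ] 0.2462240760115403 [-0.3 -0.6 -1. ]
[ 527.8 -308.7] [ 681.2 -118.2]
((606.2219848632812, -199.78599548339844), (137.63665771484375, 151.92857360839844), 1.4122536182403564)
```

View pics/w2.png

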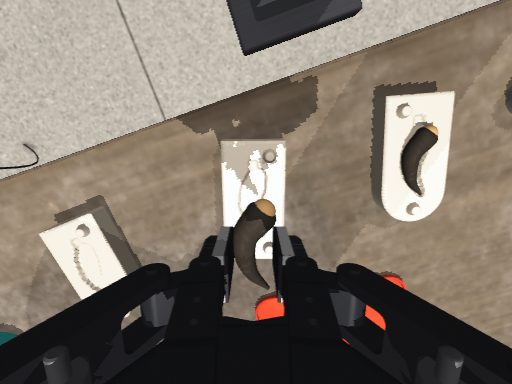

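Run:
```python
from h import *
go([598,-238,11],75)
```

```text
row: x 9.54 y -17.65 z 5.07 yaw -0.72 | cur jaw 71.4 tilt -1.000 j1 -0.75 j6 -2.00 t 5.4
```

>>> send_rows(rows="0 0 -17.6 5 -0.7;0 0 -17.6 5 -0.7;0 0 -17.6 5 -0.7;0 0 -17.6 5 -0.7;0 0 -17.6 5 -0.7;0 4 -17.6 5 -0.7;0 7.5 -17.6 5 -0.7;0 9.4 -17.6 5 -0.7;0 9.4 -17.6 5 -0.7;0 9.4 -17.6 5 -0.7;0.3 9.4 -17.6 5 -0.7;0.5 9.4 -17.6 5 -0.7")

```text
time_s: 6.6
eef_pos: [596.9, -238.3, 11.7]
ee_rot: [0.562, -0.43, 0.561, 0.43]
force: [0.3, 0.1, 0.0]
grip_width: 0.46
```

>>> send_rows(rows="0.5 0 0 0 0;0.5 -1 0 0 0;0.5 -3 0 0 0;0.5 -8 0 0 0;0.6 -12 0 0 0;0.6 -12 0 0 0")

```text
time_s: 7.2
eef_pos: [599.1, -239.4, 138.5]
ee_rot: [0.563, -0.434, 0.56, 0.426]
force: [0.4, -0.7, 0.1]
grip_width: 0.601
```

Run:
```python
from h import *
p,r,s=pose();print(p,s['grip_width'],s['force'])
th=np.radians(-13.9);ex=np.array([np.cos(th),np.sin(th)]);ey=np.array([-ex[1],ex[0]])
t=np.array([428,-93.3])-6*ex-2.5*ey;print(t);go([*t,26],76)
a=capture('top');save(a,'t3.png')
cv2.imwrite('pics/t3b.png',cv2.resize(cv2.cvtColor(a['pixels'],cv2.COLOR_RGB2BGR)[130:265,230:430],None,fx=4,fy=4,interpolation=cv2.INTER_CUBIC))
```

```text
[ 599.1 -239.4  138.5] 0.6014814395632576 [ 0.4 -0.7  0.1]
[421.6 -94.3]
row: x 10.98 y 21.05 z 9.42 yaw -0.22 | cur jaw 74.9 tilt -1.000 j1 -0.56 j6 -1.87 t 7.2
```

View pics/t3b.png

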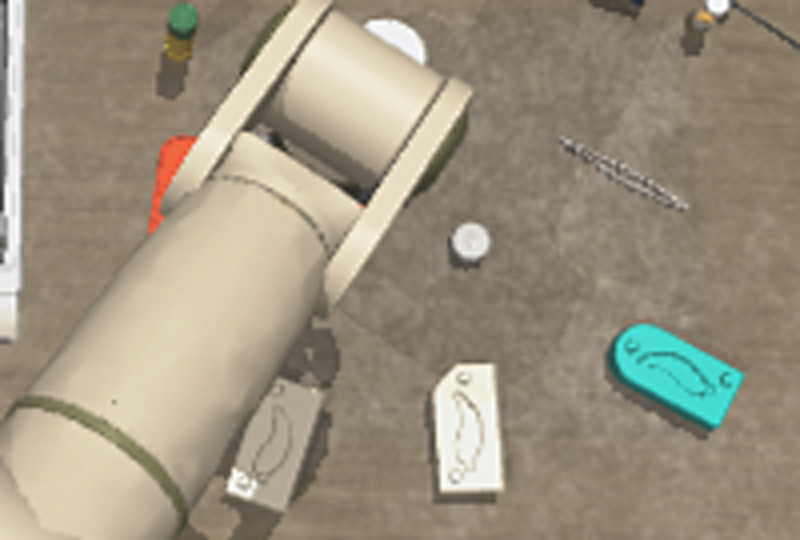

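>>> send_rows(rows="0.6 6 21.05 9.4 -0.2;0.6 6 21.05 9.4 -0.2;0.6 6 21.05 9.4 -0.2;0.6 6 21.05 9.4 -0.2;0.6 6 21.05 9.4 -0.2;0.6 6 21.05 9.4 -0.2;0.6 6 21.05 9.4 -0.2;0.6 6 21.05 9.4 -0.2;0.6 6 21.05 9.4 -0.2;0.6 6 21.05 9.4 -0.2")

```text
time_s: 8.25
eef_pos: [418.6, -92.9, 71.1]
ee_rot: [0.558, -0.435, 0.558, 0.435]
force: [0.0, -0.5, -0.3]
grip_width: 0.603
```

Run:
```python
from h import *
go([421.6,-94.3,26.3],76)
p,r,s=pose()
a=capture('wrist');save(a,'w4.png');V=wristview(a,p,r)
print(block(a,V,(428,-93.3),24,190)[:3],block(a,V,(420,-229),24,190)[:3])
```

```text
row: x 4.48 y -0.32 z -0.06 yaw -0.03 | cur jaw 75.8 tilt -1.000 j1 -0.49 j6 -1.82 t 8.2
(array([429. , -94.7]), -14.298751831054688, array([99.1, 50.3])) (array([ 414.9, -227.8]), -17.956275939941406, array([93.4, 51.3]))
```

View pics/w4.png

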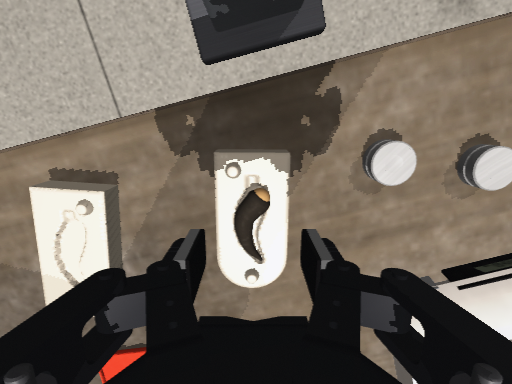

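>>> send_rows(rows="0.6 2 -0.4 0 0;0.6 4 -0.4 0 0;0.6 4.45 -0.4 0 0;0.6 4.45 -0.4 0 0;0.6 4.45 -0.4 0 0;0.4 4.45 -0.4 0 0;0.2 4.45 -0.4 0 0;0 4.45 -0.4 0 0;0 4.45 -0.4 0 0;0 4.45 -0.4 0 0;0 4.45 -0.4 0 0;0 4.45 -0.4 0 0", grip_force=30)

```text
time_s: 9.5
eef_pos: [422.4, -93.7, 27.4]
ee_rot: [0.558, -0.435, 0.558, 0.434]
force: [-0.7, -0.1, 6.6]
grip_width: 0.247
```

>>> send_rows(rows="0 -1 0 0 0;0 -3 0 0 0;0 -7 0 0 0;0 -9 0 0 0;0 -9 0 0 0;0 -9 0 0 0")

```text
time_s: 10.1
eef_pos: [421.9, -93.3, 116.7]
ee_rot: [0.558, -0.435, 0.558, 0.435]
force: [-0.2, -0.4, -0.7]
grip_width: 0.246
```

Run:
```python
from h import *
p,r,s=pose();print(p,s['grip_width'],s['force'])
go([598,-172,12],75)
```

```text
[421.9 -93.3 116.7] 0.24586965246374123 [-0.2 -0.4 -0.7]
row: x 10.47 y -19.00 z -3.33 yaw 0.18 | cur jaw 75.9 tilt -1.000 j1 -0.49 j6 -1.81 t 10.1
```

>>> send_rows(rows="0 0 -19 -3.3 0;0 0 -19 -3.3 0;0 0 -19 -3.3 0;0 0 -19 -3.3 0;0 0 -19 -3.3 0;0 4 -19 -3.3 0;0 8 -19 -3.3 0;0 10.4 -19 -3.3 0;0 10.4 -19 -3.3 0;0 10.4 -19 -3.3 0;0.3 10.4 -19 -3.3 0;0.45 10.4 -19 -3.3 0")

```text
time_s: 11.3
eef_pos: [598.6, -172.0, 13.8]
ee_rot: [0.558, -0.435, 0.557, 0.434]
force: [-0.1, 0.3, 0.4]
grip_width: 0.442
```

>>> send_rows(rows="0.45 0 0 0 0;0.45 -1 0 0 0;0.45 -3 0 0 0;0.45 -8 0 0 0;0.6 -14 0 0 0;0.6 -14 0 0 0;0.6 -14 0 0 0")

```text
time_s: 12.0
eef_pos: [599.0, -172.1, 155.4]
ee_rot: [0.558, -0.436, 0.557, 0.433]
force: [-1.2, 0.3, -0.4]
grip_width: 0.599
```

Run:
```python
from h import *
p,r,s=pose();print(p,s['grip_width'],s['force'])
go([420,300,200],90)
```

```text
[ 599.  -172.1  155.4] 0.5989950590045976 [-1.2  0.3 -0.4]
row: x -4.64 y 28.85 z 41.42 yaw -2.82 | cur jaw 75.9 tilt -1.000 j1 -0.47 j6 -1.79 t 12.0
```

>>> send_rows(rows="1 -4.5 20.3 -0.7 0;1 -4.5 20.3 -0.7 0;1 -4.5 20.3 -0.7 0;1 -4.5 20.3 -0.7 0;1 -7 35.3 34.7 -2.8;1 -7 35.3 34.7 -2.8;1 -7 35.3 34.7 -2.8;1 -7 35.3 34.7 -2.8;1 -7 35.3 34.7 -2.8;1 -7 35.3 34.7 -2.8;1 -7 35.3 34.7 -2.8;1 -7 35.3 34.7 -2.8")

```text
time_s: 13.2
eef_pos: [339.0, 253.0, 221.5]
ee_rot: [0.499, -0.499, 0.501, 0.5]
force: [-0.2, -0.6, 0.0]
grip_width: 1.0
```

>>> send_rows(rows="1 0 4 15 0;1 0 4 15 0;1 0 4 15 0;1 0 4 15 0;1 0 4 15 0;1 0 4 15 0")

```text
time_s: 13.8
eef_pos: [301.0, 399.9, 221.8]
ee_rot: [0.5, -0.499, 0.501, 0.499]
force: [-0.3, -0.3, 1.0]
grip_width: 0.999
```

Run:
```python
from h import *
p,r,s=pose();print(p,s['grip_width'],s['force'])
go([330,290,230],90)
```

```text
[301.  399.9 221.8] 0.9989882806757576 [-0.3 -0.3  1. ]
row: x -0.81 y -2.93 z -10.99 yaw -0.03 | cur jaw 89.8 tilt -1.000 j1 0.69 j6 -0.88 t 13.8
```

>>> send_rows(rows="1 0 -2 -8 0;1 0 -2 -8 0;1 0 -2 -8 0;1 0 -2 -8 0;1 0 -2 -8 0")

```text
time_s: 14.3
eef_pos: [320.9, 320.9, 222.7]
ee_rot: [0.501, -0.499, 0.501, 0.499]
force: [-0.8, 0.8, 0.7]
grip_width: 1.004
```

Run:
```python
from h import *
p,r,s=pose();print(p)
a=capture('wrist');save(a,'w5.png');V=wristview(a,p,r)
t=capture('top');save(t,'t5.png')
cv2.imwrite('pics/t5b.png',cv2.resize(cv2.cvtColor(t['pixels'],cv2.COLOR_RGB2BGR)[130:265,90:420],None,fx=2.4,fy=2.4,interpolation=cv2.INTER_CUBIC))
for g in((432,376),(433,223)):
  for thr in(170,190):
    print(g,block(a,V,g,26,thr)[:3],block(t,None,g,26,thr)[:3])
```

```text
[320.9 320.9 222.7]
(432, 376) (array([435.9, 382.3]), -23.434860229492188, array([103.8,  51.8])) (array([432., 376.]), -23.62787628173828, array([102.5,  51. ]))
(432, 376) (array([435.9, 382.2]), -23.434890747070312, array([103.8,  51.6])) (array([432. , 375.8]), -23.413284301757812, array([102.4,  50.1]))
(433, 223) (array([437. , 229.2]), 26.199705123901367, array([103.7,  51.7])) (array([432.8, 222.9]), 26.088308334350586, array([102.5,  50.4]))
(433, 223) (array([436.9, 229.1]), 26.215347290039062, array([103.6,  51.7])) (array([432.9, 223.3]), 26.451120376586914, array([101.7,  50. ]))
```

View pics/w5.png

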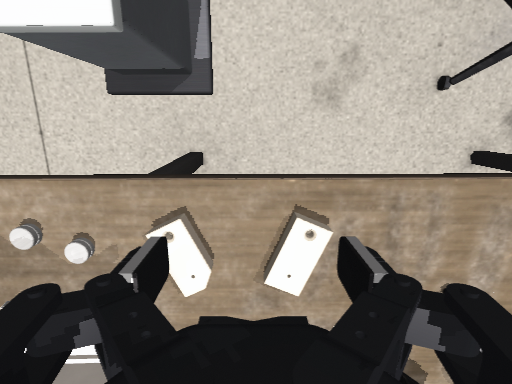

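View pics/t5b.png

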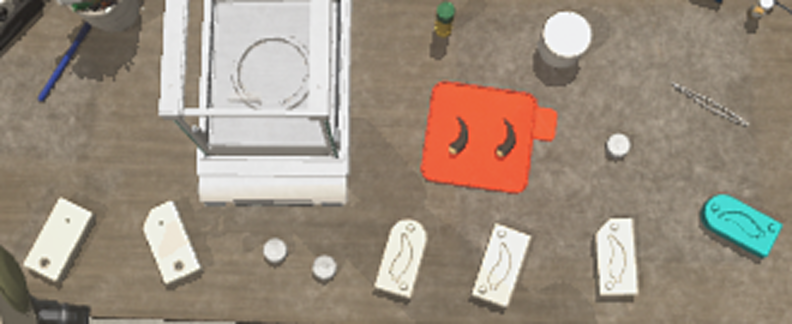

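Run:
```python
from h import *
go([435.9,382.2,100],66.6)
```

```text
row: x 12.25 y -11.52 z 6.12 yaw 4.66 | cur jaw 89.9 tilt -1.000 j1 0.53 j6 -1.04 t 14.4
```

>>> send_rows(rows="1 12.2 -11.5 6.1 4.7;1 12.2 -11.5 6.1 4.7;1 12.2 -11.5 6.1 4.7;1 12.2 -11.5 6.1 4.7;1 12.2 -11.5 6.1 4.7;1 12.2 -11.5 6.1 4.7;1 12.2 -11.5 6.1 4.7;1 12.2 -11.5 6.1 4.7")

```text
time_s: 15.2
eef_pos: [435.7, 381.8, 102.1]
ee_rot: [0.592, -0.387, 0.591, 0.387]
force: [0.4, -0.6, -0.2]
grip_width: 0.997
```

Run:
```python
from h import *
p,r,s=pose();print(p)
a=capture('wrist');save(a,'w6.png');V=wristview(a,p,r)
for thr in(170,190):
    c,an,sz,cn=block(a,V,(436,382),26,thr);print(c,an,sz)
go([435.9,382.2,0],66.6)
```

```text
[435.7 381.8 102.1]
[436.  381.1] -23.534133911132812 [102.2  51.5]
[436.1 381.2] -23.437774658203125 [102.2  51. ]
row: x 10.19 y 0.01 z 0.03 yaw -0.04 | cur jaw 66.4 tilt -1.000 j1 0.52 j6 -0.64 t 15.2
```

View pics/w6.png

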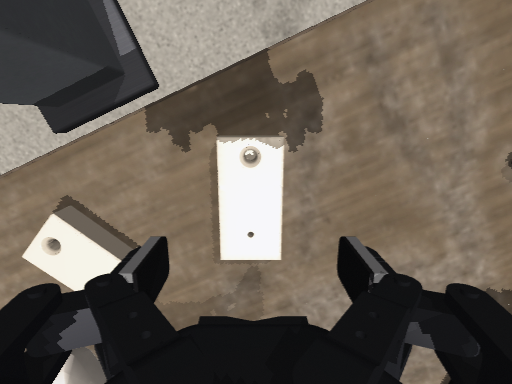

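>>> send_rows(rows="1 4 0 0 0;1 8 0 0 0;1 9.5 0 0 0;1 10.05 0 0 0;1 10.05 0 0 0;1 10.05 0 0 0;0.7 10.05 0 0 0;0.5 10.05 0 0 0;0.4 10.05 0 0 0;0.4 10.05 0 0 0;0.4 10.05 0 0 0;0.4 10.05 0 0 0", grip_force=60)

```text
time_s: 16.45
eef_pos: [436.4, 381.8, 1.2]
ee_rot: [0.592, -0.387, 0.591, 0.387]
force: [-0.5, -1.3, 6.8]
grip_width: 0.596
```

Run:
```python
from h import *
p,r,s=pose();print(p,s['grip_width'],s['force'],s['wrist_torque'])
```

```text
[436.4 381.8   1.2] 0.5960989697418114 [-0.5 -1.3  6.8] [-0.3  0.2 -0. ]
```

>>> send_rows(rows="0.3 -1 0 0 0;0.3 -4 0 0 0;0.3 -8 0 0 0;0.3 -12 0 0 0;0.3 -16 2.1 -6.6 0;0.3 -17 2.1 -6.6 0;0.3 -19 -12.2 -49.4 -1;0.3 -19 -12.2 -49.4 -1;0.3 -19 -12.2 -49.4 -1;0.3 -19 -12.2 -49.4 -1;0.3 -19 -12.2 -49.4 -1;0.3 -19 -12.2 -49.4 -1")

```text
time_s: 17.65
eef_pos: [362.5, 29.5, 184.0]
ee_rot: [0.574, -0.413, 0.574, 0.412]
force: [2.1, 0.6, -3.1]
grip_width: 0.602
```

Run:
```python
from h import *
p,r,s=pose();print(p,s['grip_width'],s['force'],s['wrist_torque'])
go([350,-120,190],71.5)
```

```text
[362.5  29.5 184. ] 0.6016781903704812 [ 2.1  0.6 -3.1] [-0.  -0.1  0. ]
row: x -0.60 y -3.58 z -14.56 yaw -0.02 | cur jaw 71.4 tilt -1.000 j1 -0.24 j6 -1.49 t 17.6
```

>>> send_rows(rows="0.3 -0.6 -3.6 -14.5 0;0.3 -0.6 -3.6 -14.5 0;0.3 -0.6 -3.6 -14.5 0;0.3 -0.6 -3.6 -14.5 0;0.3 -0.6 -3.6 -14.5 0;0.3 -0.6 -3.6 -14.5 0")

```text
time_s: 18.25
eef_pos: [351.0, -116.9, 189.5]
ee_rot: [0.574, -0.413, 0.574, 0.413]
force: [0.5, 0.1, -2.1]
grip_width: 0.594
```

Run:
```python
from h import *
p,r,s=pose();print(p,s['grip_width'])
a=capture('wrist');save(a,'w7.png');V=wristview(a,p,r)
t=capture('top')
for g in((420.5,-229),(428,-93),(435,-391)):
  for thr in(170,190):
    try: print(block(a,V,g,24,thr)[:3],block(t,None,g,24,thr)[:3])
    except Exception as e: print(e)
```

```text
[ 351.  -116.9  189.5] 0.5936706027200687
(array([ 461.6, -194.2]), -24.813987731933594, array([93.8, 54.8])) (array([ 417.6, -234.5]), -18.047271728515625, array([99.3, 49.7]))
(array([ 462.1, -194.5]), -26.514827728271484, array([93.4, 53.5])) (array([ 423.2, -236.9]), -18.04729461669922, array([84.9, 48.6]))
(array([ 463.3, -128.5]), 38.36600112915039, array([104.7,  51. ])) (array([ 394.2, -118.5]), -37.0068359375, array([76.7, 75.9]))
(array([ 463.2, -129.4]), 39.685150146484375, array([103.7,  49.5])) (array([ 393.7, -118.8]), 54.44855880737305, array([75.6, 50.7]))
(array([ 403.2, -388.5]), -86.12150549888611, array([51. , 35.5])) (array([ 432.3, -391.7]), 3.2852063179016113, array([102.1,  50.9]))
(array([ 403.1, -388.5]), -86.46603727340698, array([50.9, 34.9])) (array([ 433.7, -391.7]), 3.2918548583984375, array([99.2, 49.2]))
```

View pics/w7.png

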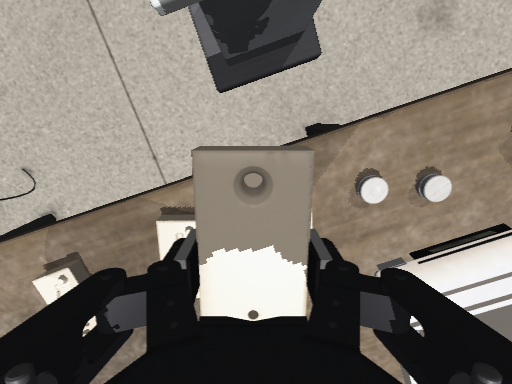

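Run:
```python
from h import *
go([520,-262,270],71.8)
```

```text
row: x -8.06 y -20.62 z -8.43 yaw -0.06 | cur jaw 71.5 tilt -1.000 j1 -0.64 j6 -1.89 t 18.4
```

>>> send_rows(rows="0.3 -8 -20.6 -8.4 0;0.3 -8 -20.6 -8.4 0;0.3 -8 -20.6 -8.4 0;0.3 -8 -20.6 -8.4 0;0.3 -8 -20.6 -8.4 0;0.3 -8 -20.6 -8.4 0;0.3 -8 -20.6 -8.4 0;0.3 -8 -20.6 -8.4 0;0.3 -8 -20.6 -8.4 0")

```text
time_s: 19.25
eef_pos: [519.1, -262.1, 269.5]
ee_rot: [0.574, -0.413, 0.574, 0.413]
force: [0.5, -0.5, -1.6]
grip_width: 0.592
```

Run:
```python
from h import *
p,r,s=pose();print(p,s['grip_width'])
a=capture('wrist');save(a,'w8.png');V=wristview(a,p,r)
for g in((420.5,-229),(428,-93),(435,-391)):
  for thr in(130,170,190,210):
    try: print(thr,block(a,V,g,24,thr)[:3])
    except Exception as e: print(e)
```

```text
[ 519.1 -262.1  269.5] 0.5915032098204569
130 (array([ 420.8, -228.7]), -17.998558044433594, array([102.9,  51. ]))
170 (array([ 453.2, -219.2]), -17.981704711914062, array([47. , 10.7]))
190 (array([ 452.6, -219.2]), -17.981704711914062, array([45.6, 10.5]))
210 (array([ 452.5, -219.3]), -18.51825714111328, array([45.6, 10.4]))
130 (array([428.2, -93.9]), -14.221229553222656, array([103.4,  51.4]))
170 (array([428.1, -94.2]), -14.221229553222656, array([102.8,  50.8]))
190 (array([428.4, -93.8]), -14.169166564941406, array([102.4,  49.2]))
210 (array([428.9, -93.5]), -14.117141723632812, array([101.3,  47.5]))
130 (array([ 437.4, -386.9]), 3.424838066101074, array([104.4,  53. ]))
170 (array([ 437.3, -386.9]), 2.8762590885162354, array([103.3,  51.3]))
190 (array([ 437.3, -386.9]), 3.5099856853485107, array([102.9,  50.7]))
210 (array([ 437.4, -386.7]), 3.3798165321350098, array([102.3,  50.1]))
```

View pics/w8.png

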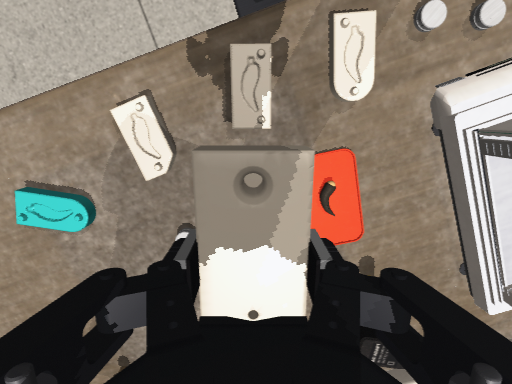

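Run:
```python
from h import *
p,r,s=pose()
a=capture('wrist');V=wristview(a,p,r)
z=p[2]+24.8
for uv in[(193,150),(314,150),(253.5,180),(253.5,315),(200,317),(307,317)]:
    X=ray(a,uv,z,V);print(uv,r.T@(X-p))
im=cv2.cvtColor(a['pixels'],cv2.COLOR_RGB2BGR)
cv2.imwrite('pics/w8c.png',cv2.resize(im[135:330,180:330],None,fx=4,fy=4,interpolation=cv2.INTER_NEAREST)[:600])
go([420.7,-228.8,60],72)
```

```text
(193, 150) [-24.8  52.6 -24.2]
(314, 150) [-24.8  52.7  26.2]
(253.5, 180) [-24.8  39.9   1. ]
(253.5, 315) [-24.8 -27.7   1.1]
(200, 317) [-24.8 -28.8 -25.2]
(307, 317) [-24.8 -28.8  27.4]
row: x 20.97 y 10.41 z 0.06 yaw -0.12 | cur jaw 71.4 tilt -1.000 j1 -0.67 j6 -1.92 t 19.4
```

View pics/w8c.png

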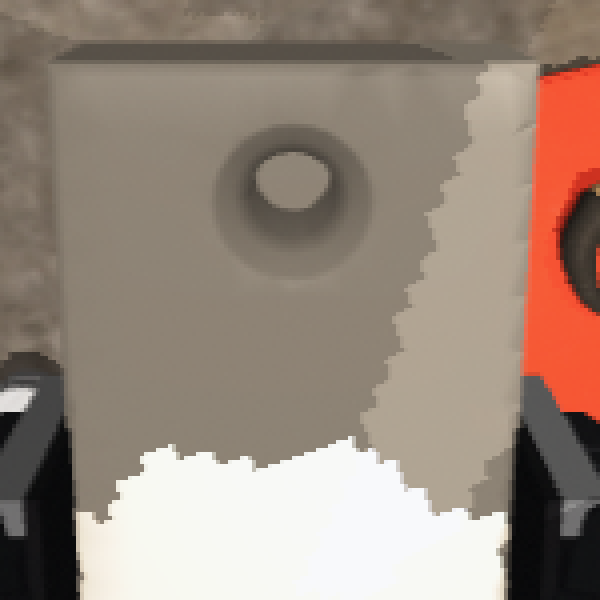

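>>> send_rows(rows="0.3 0 20.6 0 18;0.3 0 20.6 0 18;0.3 0 20.6 0 18;0.3 0 20.6 0 18;0.3 0 20.6 0 18;0.3 0 20.6 0 18;0.3 0 20.6 0 18;0.3 0 20.6 0 18;0.3 0 20.6 0 18;0.3 0 20.6 0 18;0.3 0 20.6 0 18;0.3 0 20.6 0 18")

```text
time_s: 20.55
eef_pos: [324.1, -197.1, 269.6]
ee_rot: [0.698, 0.114, 0.698, -0.115]
force: [0.5, -0.3, -2.3]
grip_width: 0.594
```

>>> send_rows(rows="0.3 0 0 0 18;0.3 0 0 0 18;0.3 0 0 0 18;0.3 0 0 0 18;0.3 0 0 0 18;0.3 0 0 0 18;0.3 0 0 0 18;0.3 0 0 0 18;0.3 0 0 0 18;0.3 0 0 0 18;0.3 0 0 0 18;0.3 0 0 0 18")

```text
time_s: 21.75
eef_pos: [324.2, -197.2, 269.5]
ee_rot: [0.413, 0.574, 0.413, -0.574]
force: [-0.4, -0.3, -1.9]
grip_width: 0.594
```

Run:
```python
from h import *
p,r,s=pose();print(p,s['grip_width'],s['joints'])
go([323,-197,270],-108)
a=capture('wrist');save(a,'w9.png');V=wristview(a,p,r)
for g in((420.5,-229),(428,-93),(435,-391)):
  for thr in(130,170,190,210):
    try: print(thr,block(a,V,g,24,thr)[:3])
    except Exception as e: print(e)
```

```text
[ 324.2 -197.2  269.5] 0.5935140010473302 [-0.9 -0.   1.8  0.   1.4  1. ]
row: x -0.05 y -0.12 z 0.01 yaw -0.11 | cur jaw -108.5 tilt -1.000 j1 -0.86 j6 1.04 t 21.8
130 (array([ 417.1, -231.1]), -18.06446075439453, array([103.4,  52.6]))
170 (array([ 417.3, -231.1]), -17.95178985595703, array([103.1,  51.2]))
190 (array([ 417.2, -231.3]), -17.873817443847656, array([103.1,  50.4]))
210 (array([ 418.2, -231.6]), -18.303848266601562, array([100.5,  49.5]))
130 (array([425.1, -95.8]), -14.350494384765625, array([103.7,  52.4]))
170 (array([425. , -95.8]), -14.385643005371094, array([102.2,  51.3]))
190 (array([425.2, -95.9]), -14.350593566894531, array([101.7,  50.9]))
210 (array([425.6, -95.6]), -14.423629760742188, array([101.,  50.]))
130 (array([ 431.6, -388.7]), 3.5868477821350098, array([99.2, 52.3]))
170 (array([ 431.7, -388.7]), 3.6126341819763184, array([98.1, 51. ]))
190 (array([ 431.7, -388.7]), 3.6319973468780518, array([98.1, 49.9]))
210 (array([ 431.7, -388.9]), 3.424747943878174, array([97.1, 49.2]))
```

View pics/w9.png

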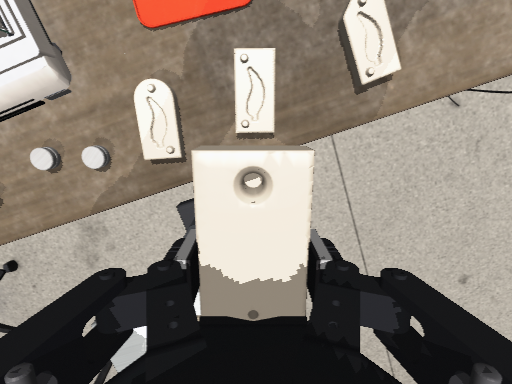

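>>> send_rows(rows="0.3 0 0 0 -18;0.3 0 0 0 -18;0.3 0 0 0 -18;0.3 0 0 0 -18;0.3 0 0 0 -18;0.3 0 0 0 -18;0.3 0 0 0 -18;0.3 0 0 0 -18;0.3 0 0 0 -18;0.3 0 0 0 -18;0.3 0 0 0 -18;0.3 0 0 0 -18")

```text
time_s: 23.0
eef_pos: [324.2, -197.3, 269.5]
ee_rot: [0.698, 0.113, 0.698, -0.113]
force: [0.3, 0.2, -1.5]
grip_width: 0.596
```

>>> send_rows(rows="0.3 0 0 0 -18.1;0.3 0 0 0 -18.1;0.3 0 0 0 -18.1;0.3 0 0 0 -18.1;0.3 0 0 0 -18.1;0.3 0 0 0 -18.1;0.3 0 0 0 -18.1;0.3 0 0 0 -18.1;0.3 0 0 0 -18.1;0.3 0 0 0 -18.1;0.3 0 0 0 -18.1;0.3 0 0 0 -18.1")

```text
time_s: 24.2
eef_pos: [324.2, -197.4, 269.5]
ee_rot: [0.572, -0.415, 0.572, 0.415]
force: [0.0, -0.1, -3.1]
grip_width: 0.594
```

Run:
```python
from h import *
p,r,s=pose();print(p,s['grip_width'],s['joints'])
go([420.2,-230.3,60],72)
```

```text
[ 324.2 -197.4  269.5] 0.593845462762555 [-0.9 -0.   1.8  0.   1.4 -2.1]
row: x 20.95 y -10.14 z -0.15 yaw -0.02 | cur jaw 71.9 tilt -1.000 j1 -0.86 j6 -2.11 t 24.2
```

>>> send_rows(rows="0.3 12 -10.15 -0.15 0;0.3 12 -10.15 -0.15 0;0.3 12 -10.15 -0.15 0;0.3 12 -10.15 -0.15 0;0.3 20.9 -10.15 -0.15 0;0.3 20.9 -10.15 -0.15 0;0.3 20.9 -10.15 -0.15 0;0.3 20.9 -10.15 -0.15 0;0.3 20.9 -10.15 -0.15 0")

```text
time_s: 25.1
eef_pos: [421.3, -231.5, 63.0]
ee_rot: [0.573, -0.416, 0.572, 0.413]
force: [0.9, 0.6, -2.3]
grip_width: 0.597
```

Run:
```python
from h import *
p,r,s=pose();print(p,s['grip_width'],s['force'])
go([420.2,-230.3,28],72)
a=capture('wrist');save(a,'w10.png')
im=cv2.cvtColor(a['pixels'],cv2.COLOR_RGB2BGR)
cv2.imwrite('pics/w10c.png',cv2.resize(im[100:250,160:350],None,fx=4,fy=4,interpolation=cv2.INTER_CUBIC))
```

```text
[ 421.3 -231.5   63. ] 0.5971484760800155 [ 0.9  0.6 -2.3]
row: x 3.50 y 0.16 z 0.08 yaw -0.03 | cur jaw 71.8 tilt -1.000 j1 -0.75 j6 -2.00 t 25.1
```

View pics/w10c.png

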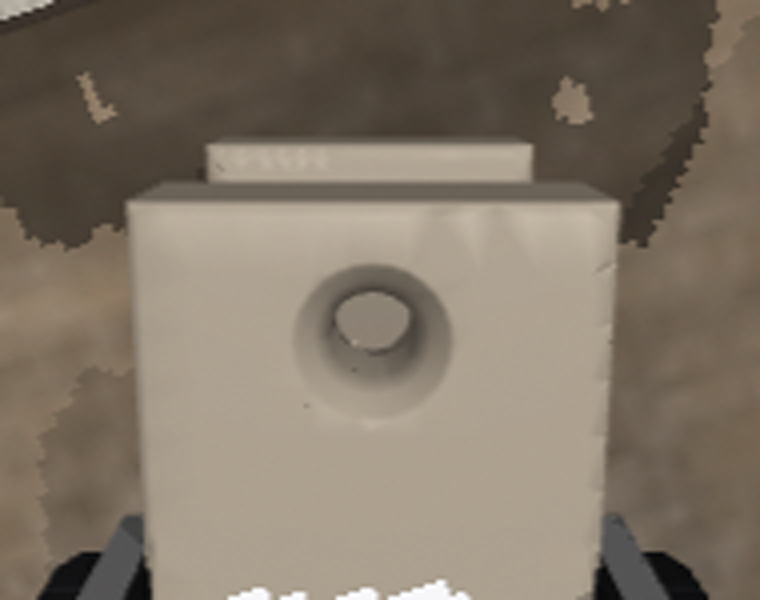

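Run:
```python
from h import *
p,r,s=pose();print(p,s['time_s'])
a=capture('wrist');save(a,'w11.png');V=wristview(a,p,r)
print(pose()[0])
im=cv2.cvtColor(a['pixels'],cv2.COLOR_RGB2BGR)
cv2.imwrite('pics/w11c.png',cv2.resize(im[125:165,180:330],None,fx=5,fy=5,interpolation=cv2.INTER_NEAREST))
g=cv2.cvtColor(im,cv2.COLOR_BGR2GRAY).astype(int)
for row in(137,139,141,143): print(row,[int(x) for x in g[row,205:218]],[int(x) for x in g[row,288:300]])
for row in(155,165,175): print(row,[int(x) for x in g[row,186:202]],[int(x) for x in g[row,306:322]])
go([420.2,-230.3,28],72)
```

```text
[ 421.3 -231.4   62.9] 25.15
[ 421.1 -231.2   62.5]
137 [69, 69, 70, 69, 70, 70, 104, 150, 161, 162, 167, 164, 164] [168, 169, 169, 169, 157, 99, 73, 73, 74, 77, 77, 77]
139 [67, 67, 68, 68, 69, 67, 102, 140, 157, 164, 165, 164, 168] [174, 173, 171, 167, 139, 91, 73, 74, 74, 76, 77, 77]
141 [68, 68, 68, 67, 68, 67, 83, 134, 150, 135, 156, 164, 166] [166, 169, 168, 162, 137, 92, 75, 74, 75, 75, 76, 75]
143 [65, 65, 65, 55, 51, 51, 78, 124, 143, 153, 162, 165, 165] [165, 163, 162, 154, 133, 92, 76, 76, 76, 75, 75, 74]
155 [63, 63, 62, 62, 62, 85, 127, 148, 158, 162, 165, 167, 169, 171, 173, 175] [184, 183, 181, 178, 174, 168, 165, 156, 119, 80, 57, 53, 52, 54, 54, 55]
165 [114, 113, 113, 114, 115, 115, 124, 139, 152, 157, 157, 157, 158, 159, 159, 160] [168, 169, 168, 165, 157, 147, 142, 141, 112, 99, 99, 101, 102, 104, 105, 105]
175 [127, 126, 123, 122, 121, 121, 120, 132, 146, 156, 159, 159, 160, 160, 161, 161] [164, 163, 163, 160, 157, 153, 148, 130, 109, 102, 102, 101, 102, 103, 103, 103]
row: x 3.45 y 0.13 z 0.06 yaw -0.03 | cur jaw 71.9 tilt -1.000 j1 -0.75 j6 -2.00 t 25.2
```

View pics/w11c.png

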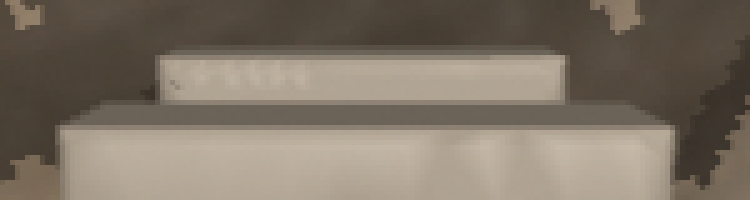

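Run:
```python
from h import *
p,r,s=pose();print(p)
a=capture('wrist');V=wristview(a,p,r);save(a,'w12.png')
im=cv2.cvtColor(a['pixels'],cv2.COLOR_RGB2BGR);g=cv2.cvtColor(im,cv2.COLOR_BGR2GRAY).astype(int)
for c in(225,240,253,265,280): print(c,[int(x) for x in g[130:155,c]])
print(s['time_s'])
for row in(136,136.5,150,150.5):
  for z in(24,p[2]+24.8): print(row,z,(r.T@(ray(a,(252.8,row),z,V)-p)))
```

```text
[ 421.1 -231.2   62.5]
225 [74, 71, 69, 67, 65, 100, 115, 168, 175, 176, 177, 175, 173, 167, 166, 133, 100, 101, 100, 100, 131, 166, 172, 176, 181]
240 [71, 73, 74, 75, 73, 100, 116, 167, 173, 173, 178, 177, 175, 167, 166, 133, 101, 100, 100, 101, 130, 166, 172, 178, 182]
253 [70, 68, 66, 65, 64, 100, 115, 163, 168, 172, 169, 167, 166, 166, 166, 133, 100, 101, 100, 100, 130, 167, 173, 179, 184]
265 [63, 63, 63, 63, 63, 101, 115, 163, 169, 172, 170, 166, 167, 166, 166, 133, 101, 100, 101, 101, 131, 167, 172, 173, 174]
280 [74, 72, 73, 73, 73, 100, 115, 164, 169, 173, 170, 167, 165, 165, 165, 134, 100, 100, 100, 101, 131, 167, 174, 174, 175]
25.2
136 24 [38.3 54.9  0.7]
136 87.33927475131156 [-25.   58.4   0.7]
136.5 24 [38.3 54.5  0.7]
136.5 87.33927475131156 [-25.   58.2   0.7]
150 24 [38.4 46.1  0.7]
150 87.33927475131156 [-25.   52.7   0.7]
150.5 24 [38.4 45.8  0.7]
150.5 87.33927475131156 [-25.   52.5   0.7]
```

Run:
```python
from h import *
go([419.1,-231.2,34],72)
```

```text
row: x 2.82 y 0.18 z -0.07 yaw -0.03 | cur jaw 71.9 tilt -1.000 j1 -0.75 j6 -2.00 t 25.2
```

>>> send_rows(rows="0.3 1 0.1 -0.1 0;0.3 2.6 0.1 -0.1 0;0.3 2.6 0.1 -0.1 0;0.3 2.6 0.1 -0.1 0;0.3 2.6 0.1 -0.1 0")

```text
time_s: 25.75
eef_pos: [419.3, -231.3, 35.0]
ee_rot: [0.573, -0.415, 0.572, 0.415]
force: [-0.1, -0.4, -1.6]
grip_width: 0.596
```

```bash
cat >> h.py <<'E'
def prof(a,rows,cols):
    g=cv2.cvtColor(a['pixels'],cv2.COLOR_RGB2GRAY).astype(int)
    for r0 in rows: print('row',r0,'L',[int(x) for x in g[r0,185:220]],'R',[int(x) for x in g[r0,285:322]])
    for c in cols: print('col',c,[int(x) for x in g[125:160,c]])
E
python3 - <<'E'
from h import *
p,r,s=pose();print(p,s['force'],s['grip_width'])
a=capture('wrist');V=wristview(a,p,r);save(a,'w13.png')
prof(a,(146,148,154,158),(230,253,275))
im=cv2.cvtColor(a['pixels'],cv2.COLOR_RGB2BGR)
cv2.imwrite('pics/w13c.png',cv2.resize(im[125:165,180:330],None,fx=5,fy=5,interpolation=cv2.INTER_NEAREST))
E
```

```text
[ 419.3 -231.3   35. ] [-0.1 -0.4 -1.6] 0.5956375934227937
row 146 L [68, 68, 67, 68, 68, 68, 67, 68, 68, 68, 68, 68, 68, 80, 84, 97, 101, 101, 100, 101, 101, 101, 101, 101, 101, 101, 102, 101, 101, 101, 101, 101, 100, 101, 100] R [101, 101, 101, 101, 101, 101, 101, 101, 101, 101, 101, 101, 101, 101, 101, 101, 101, 101, 100, 101, 101, 95, 117, 130, 133, 133, 132, 130, 131, 130, 130, 132, 94, 78, 78, 76, 75]
row 148 L [68, 68, 68, 68, 68, 67, 68, 68, 68, 80, 84, 96, 100, 101, 101, 101, 101, 101, 100, 101, 101, 101, 101, 100, 101, 101, 101, 100, 101, 101, 102, 101, 101, 101, 101] R [101, 101, 101, 101, 100, 101, 101, 101, 101, 101, 101, 100, 101, 100, 100, 100, 100, 101, 101, 101, 101, 101, 101, 101, 100, 106, 118, 126, 128, 128, 129, 130, 93, 76, 76, 75, 74]
row 154 L [64, 64, 64, 64, 64, 63, 81, 127, 149, 159, 164, 165, 167, 171, 173, 175, 178, 178, 178, 178, 178, 178, 178, 179, 179, 178, 178, 178, 177, 178, 178, 178, 178, 179, 178] R [167, 171, 174, 176, 179, 182, 186, 186, 186, 185, 184, 183, 182, 181, 180, 181, 182, 183, 184, 185, 187, 187, 185, 182, 175, 171, 170, 169, 158, 134, 
[... 191 characters left out ...]
 173, 173, 174] R [165, 165, 166, 169, 172, 174, 177, 180, 179, 179, 178, 177, 176, 176, 176, 176, 176, 176, 177, 178, 179, 180, 180, 178, 173, 170, 168, 161, 153, 105, 70, 66, 67, 69, 68, 68, 68]
col 230 [71, 72, 71, 71, 72, 72, 72, 71, 71, 70, 70, 69, 70, 70, 69, 84, 101, 100, 147, 164, 136, 101, 101, 101, 101, 131, 166, 171, 176, 180, 178, 177, 176, 174, 173]
col 253 [71, 73, 75, 77, 77, 75, 73, 72, 71, 71, 70, 69, 68, 66, 65, 82, 101, 101, 147, 167, 136, 101, 101, 101, 100, 131, 167, 174, 180, 185, 182, 179, 177, 175, 173]
col 275 [70, 70, 71, 71, 70, 70, 69, 68, 67, 67, 67, 67, 66, 65, 67, 93, 101, 100, 147, 169, 139, 101, 101, 102, 101, 131, 164, 171, 177, 182, 180, 177, 175, 173, 172]
```

View pics/w13c.png

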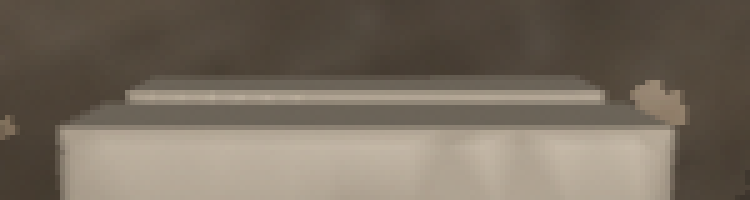

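>>> send_rows(rows="0.3 0.3 0 -0.05 0;0.3 0.5 0 -0.05 0;0.3 0.7 0 -0.05 0;0.3 0.85 0 -0.05 0;0.3 0.85 0 -0.05 0;0.3 0.85 0 -0.05 0")

```text
time_s: 26.4
eef_pos: [418.9, -231.5, 25.9]
ee_rot: [0.573, -0.415, 0.573, 0.415]
force: [-0.3, -0.4, -2.1]
grip_width: 0.6
```

Run:
```python
from h import *
p,r,s=pose();print(p,s['force'],s['grip_width'],s['wrist_torque'])
a=capture('wrist');save(a,'w14.png')
im=cv2.cvtColor(a['pixels'],cv2.COLOR_RGB2BGR)
cv2.imwrite('pics/w14c.png',cv2.resize(im[125:165,180:330],None,fx=5,fy=5,interpolation=cv2.INTER_NEAREST))
```

```text
[ 418.9 -231.5   25.9] [-0.3 -0.4 -2.1] 0.599537758635959 [ 0.1 -0.   0. ]
```

View pics/w14c.png

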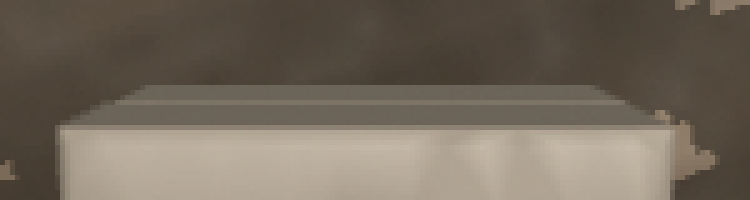

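>>> send_rows(rows="0.3 0.05 0 0 0;0.3 0.1 0 0 0;0.3 0.1 0 0 0;0.3 0.1 0 0 0;0.65 0.1 0 0 0;0.8 0.1 0 0 0;0.8 0.1 0 0 0;0.8 0 0 0 0;0.8 -2 0 0 0;0.9 -5 0 0 0;0.9 -9 0 0 0;0.9 -9 0 0 0")

```text
time_s: 27.65
eef_pos: [420.6, -233.1, 120.3]
ee_rot: [0.573, -0.418, 0.572, 0.412]
force: [-0.7, -0.8, 0.0]
grip_width: 0.902
```

Run:
```python
from h import *
p,r,s=pose();print(p,s['force'],s['grip_width'])
a=capture('wrist');save(a,'w15.png');V=wristview(a,p,r)
for thr in (140,):
   print(block(a,V,(419,-230),50,thr)[:3])
```

```text
[ 420.6 -233.1  120.3] [-0.7 -0.8  0. ] 0.9015149263809321
(array([ 419.5, -230.2]), -18.021453857421875, array([102.6,  51.9]))
```

View pics/w15.png

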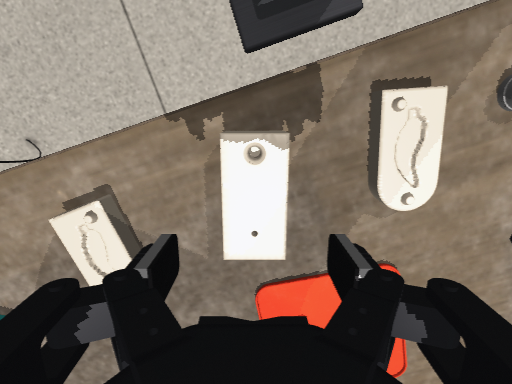

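>>> send_rows(rows="1 -8 0 0 0;1 -8 11 20.8 -2;1 -8 11 20.8 -4;1 -8 11 20.8 -4;1 -8 11 20.8 -4;1 -8 11 20.8 -4;1 -8 11 20.8 -4;1 -6 15.1 39.5 -8.9;1 -6 15.1 39.5 -8.9;1 -6 15.1 39.5 -8.9;1 -6 15.1 39.5 -8.9;1 -6 15.1 39.5 -8.9")

```text
time_s: 28.9
eef_pos: [397.7, 193.9, 174.2]
ee_rot: [0.371, -0.601, 0.372, 0.603]
force: [-0.8, -0.9, -0.1]
grip_width: 1.005
```

Run:
```python
from h import *
p,r,s=pose();print(p)
go([435.8,227.6,100],116.2)
```

```text
[397.7 193.9 174.2]
row: x 7.41 y -4.93 z 1.30 yaw 0.09 | cur jaw 116.6 tilt -1.000 j1 0.19 j6 -1.85 t 28.9
```

>>> send_rows(rows="1 4 -4.9 1.3 0.1;1 7.4 -4.9 1.3 0.1;1 7.4 -4.9 1.3 0.1;1 7.4 -4.9 1.3 0.1;1 7.4 -4.9 1.3 0.1;1 7.4 -4.9 1.3 0.1")

```text
time_s: 29.5
eef_pos: [437.0, 223.8, 103.7]
ee_rot: [-0.376, 0.6, -0.375, -0.598]
force: [-0.1, -0.5, 0.6]
grip_width: 1.004
```

Run:
```python
from h import *
p,r,s=pose();print(p)
a=capture('wrist');save(a,'w16.png');V=wristview(a,p,r)
for thr in(130,170,190):
    c,an,sz,cn=block(a,V,(436,228),26,thr);print(c,an,sz, r.T@(np.array([*c,26])-p))
go([435.8,227.6,1],116.2)
```

```text
[437.  223.8 103.7]
[435.9 228.2] 26.248857498168945 [102.9  52.2] [77.7 -0.7  4.5]
[441.5 230.8] 26.319055557250977 [90.4 51.4] [77.7 -6.9  4.4]
[441.6 230.8] 26.30620002746582 [90.4 51.2] [77.7 -6.9  4.3]
row: x 10.25 y -0.03 z 0.38 yaw -0.07 | cur jaw 115.8 tilt -1.000 j1 0.23 j6 -1.79 t 29.6
```

View pics/w16.png

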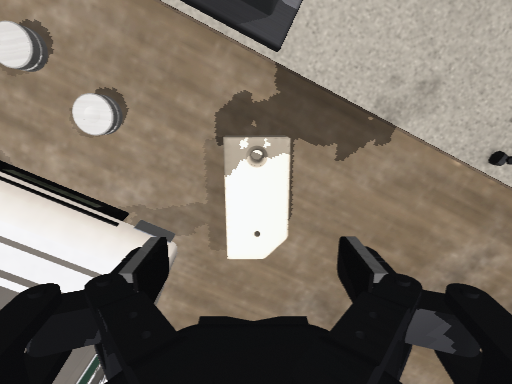

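>>> send_rows(rows="1 4 0 -0.1 0;1 8 0 -0.1 0;1 9.5 0 -0.1 0;1 9.9 0 -0.1 0;1 9.9 0 -0.1 0;1 9.9 0 -0.1 0;0.7 9.9 0 -0.1 0;0.5 9.9 0 -0.1 0;0.4 9.9 0 -0.1 0;0.4 9.9 0 -0.1 0;0.4 9.9 0 -0.1 0;0.4 9.9 0 -0.1 0", grip_force=60)

```text
time_s: 30.75
eef_pos: [437.2, 223.5, 3.9]
ee_rot: [-0.376, 0.6, -0.375, -0.599]
force: [-1.8, 0.3, 8.7]
grip_width: 0.599
```

Run:
```python
from h import *
p,r,s=pose();print(p,s['grip_width'],s['force'],s['wrist_torque'])
go([390,150,180],100); go([350,-60,200],94)
```

```text
[437.2 223.5   3.9] 0.599496197806696 [-1.8  0.3  8.7] [ 0.   0.4 -0. ]
row: x -17.62 y 7.43 z -4.56 yaw 3.18 | cur jaw 115.9 tilt -1.000 j1 0.23 j6 -1.79 t 30.8
row: x -19.63 y 20.20 z -21.71 yaw 4.38 | cur jaw 115.9 tilt -1.000 j1 0.23 j6 -1.79 t 30.8
```

>>> send_rows(rows="0.3 -1 0 0 0;0.3 -4 0 0 0;0.3 -8 0 0 0;0.3 -12 3 -2 1;0.3 -17 7.4 -4.6 2;0.3 -17 7.4 -4.6 3;0.3 -19.6 20.2 -21.7 4.4;0.3 -19.6 20.2 -21.7 4.4;0.3 -19.6 20.2 -21.7 4.4;0.3 -19.6 20.2 -21.7 4.4;0.3 -19.6 20.2 -21.7 4.4;0.3 -19.6 20.2 -21.7 4.4")

```text
time_s: 31.95
eef_pos: [349.3, -61.8, 199.6]
ee_rot: [-0.484, 0.516, -0.484, -0.515]
force: [0.0, -0.1, -2.5]
grip_width: 0.595
```

Run:
```python
from h import *
p,r,s=pose();print(p,s['grip_width'],s['force'],s['wrist_torque'])
go([540,-380,270],93.4)
```

```text
[349.3 -61.8 199.6] 0.5945775376197772 [ 0.  -0.1 -2.5] [0. 0. 0.]
row: x -7.00 y -17.01 z -32.97 yaw 0.05 | cur jaw 93.6 tilt -1.000 j1 -0.51 j6 -2.14 t 31.9
```

>>> send_rows(rows="0.3 -7 -17 -33 0;0.3 -7 -17 -33 0;0.3 -7 -17 -33 0;0.3 -7 -17 -33 0;0.3 -7 -17 -33 0;0.3 -7 -17 -33 0;0.3 -7 -17 -33 0;0.3 -7 -17 -33 0;0.3 -7 -17 -33 0;0.3 -7 -17 -33 0;0.3 -7 -17 -33 0;0.3 -7 -17 -33 0")

```text
time_s: 33.15
eef_pos: [541.7, -376.6, 269.4]
ee_rot: [-0.483, 0.517, -0.483, -0.517]
force: [-0.1, -0.4, -2.4]
grip_width: 0.593
```

Run:
```python
from h import *
p,r,s=pose();print(p,s['grip_width'])
a=capture('wrist');save(a,'w17.png');V=wristview(a,p,r)
for g in((419,-230),(435,-388)):
  for thr in(130,170,190):
    try:
      c,an,sz,_=block(a,V,g,24 if g[1]<-300 else 50,thr); print(thr,c,an,sz)
      b=r@np.array([0,-1.3,1.7]); print('   unbiased',c-b[:2])
    except Exception as e: print(e)
go([437,-388,90],93.4)
```

```text
[ 541.7 -376.6  269.4] 0.593282554798392
130 [ 419.5 -229.7] -18.1181640625 [104.1  52.5]
   unbiased [ 418.3 -231.5]
170 [ 419.3 -229.8] -18.01300048828125 [103.4  51.2]
   unbiased [ 418.1 -231.6]
190 [ 419.4 -229.7] -17.99797821044922 [103.2  50.8]
   unbiased [ 418.3 -231.5]
130 [ 437. -387.] 3.442481279373169 [103.6  51.2]
   unbiased [ 435.8 -388.8]
170 [ 453.4 -395.2] 2.838484287261963 [69.7 30.7]
   unbiased [ 452.2 -396.9]
190 [ 454.9 -395.2] 4.327322959899902 [66.2 29.6]
   unbiased [ 453.7 -397. ]
row: x 17.94 y 10.52 z -0.40 yaw 0.10 | cur jaw 93.9 tilt -1.000 j1 -0.78 j6 -2.42 t 33.2
```

View pics/w17.png

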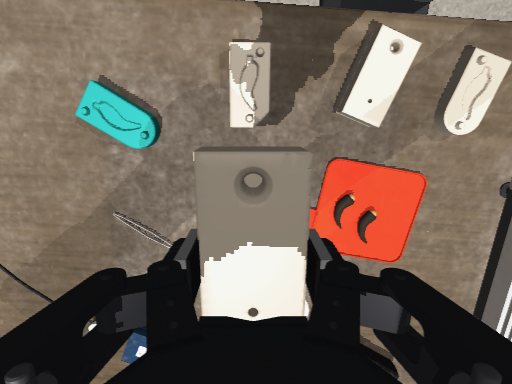

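Run:
```python
from h import *
go([436.5,-388.8,66],93.4)
```

```text
row: x 20.34 y 10.58 z -0.48 yaw 0.10 | cur jaw 93.9 tilt -1.000 j1 -0.78 j6 -2.42 t 33.2
```

>>> send_rows(rows="0.3 10 10.6 -0.5 0.1;0.3 10 10.6 -0.5 0.1;0.3 10 10.6 -0.5 0.1;0.3 10 10.6 -0.5 0.1;0.3 15 10.6 -0.5 0.1;0.3 20.3 10.6 -0.5 0.1;0.3 20.3 10.6 -0.5 0.1;0.3 20.3 10.6 -0.5 0.1;0.3 20.3 10.6 -0.5 0.1;0.3 20.3 10.6 -0.5 0.1;0.3 20.3 10.6 -0.5 0.1;0.3 20.3 10.6 -0.5 0.1")

```text
time_s: 34.4
eef_pos: [436.5, -390.2, 66.9]
ee_rot: [-0.485, 0.515, -0.485, -0.514]
force: [0.8, -0.6, -2.6]
grip_width: 0.592
```

Run:
```python
from h import *
p,r,s=pose();print(p,s['force'],s['grip_width'],s['joints'][5])
a=capture('wrist');V=wristview(a,p,r);save(a,'w18.png')
prof(a,(138,140,142,154,158),(225,253,280))
im=cv2.cvtColor(a['pixels'],cv2.COLOR_RGB2BGR)
cv2.imwrite('pics/w18c.png',cv2.resize(im[125:165,180:330],None,fx=5,fy=5,interpolation=cv2.INTER_NEAREST))
go([436.5,-388.8,66],93.4)
```

```text
[ 436.5 -390.2   66.9] [ 0.8 -0.6 -2.6] 0.5915821947079394 -2.5592170966497108
row 138 L [132, 131, 131, 94, 77, 78, 78, 76, 74, 74, 72, 72, 71, 72, 72, 71, 69, 69, 70, 69, 69, 70, 71, 71, 71, 72, 72, 71, 71, 72, 72, 80, 92, 95, 95] R [110, 110, 110, 111, 112, 112, 110, 104, 89, 83, 81, 81, 79, 78, 78, 75, 74, 73, 75, 77, 78, 79, 78, 78, 78, 75, 77, 79, 81, 84, 85, 85, 85, 86, 85, 83, 81]
row 140 L [132, 130, 130, 93, 77, 78, 78, 77, 75, 74, 72, 70, 71, 71, 70, 69, 69, 69, 68, 68, 68, 68, 68, 69, 69, 69, 69, 69, 69, 70, 71, 116, 146, 156, 170] R [166, 166, 166, 167, 168, 169, 170, 170, 167, 149, 112, 83, 75, 75, 74, 72, 71, 71, 72, 72, 74, 74, 74, 74, 74, 74, 75, 76, 78, 80, 81, 80, 81, 80, 81, 78, 77]
row 142 L [127, 126, 127, 90, 74, 74, 75, 74, 74, 74, 73, 73, 73, 71, 71, 70, 69, 69, 69, 69, 69, 68, 69, 69, 69, 70, 69, 69, 58, 55, 55, 114, 119, 136, 158] R [168, 169, 169, 169, 171, 171, 172, 171, 171, 168, 128, 85, 72, 71, 72, 71, 69, 69, 69, 70, 70, 70, 70, 72, 72, 73, 73, 75, 75, 78, 77, 77, 76, 75, 75, 74, 74]
row 154 L [131, 128, 126, 127, 127, 127, 127, 141, 193, 151, 128, 13
[... 550 characters left out ...]
, 170, 168, 167, 169, 169, 169, 168, 169, 169, 169, 170, 170, 170, 166, 157, 100, 71, 71, 71, 71, 71, 71, 70, 71]
col 225 [73, 74, 74, 74, 74, 74, 74, 74, 72, 71, 72, 70, 95, 95, 163, 169, 170, 176, 176, 175, 169, 114, 95, 96, 95, 95, 114, 130, 135, 141, 144, 143, 142, 141, 141]
col 253 [80, 80, 79, 79, 80, 79, 80, 81, 81, 81, 80, 79, 95, 96, 161, 166, 170, 170, 169, 169, 169, 113, 95, 95, 95, 95, 143, 164, 173, 178, 181, 180, 177, 176, 174]
col 280 [75, 75, 74, 73, 73, 73, 73, 74, 74, 76, 78, 78, 95, 95, 161, 167, 172, 170, 168, 168, 169, 132, 95, 95, 95, 95, 143, 165, 172, 179, 182, 180, 180, 179, 177]
row: x 0.06 y -0.02 z 0.14 yaw -0.01 | cur jaw 93.4 tilt -1.000 j1 -0.93 j6 -2.56 t 34.5
```

View pics/w18c.png

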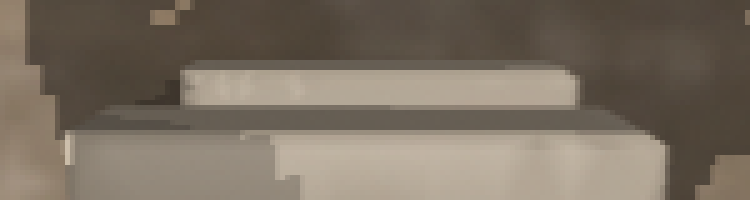

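Run:
```python
from h import *
p,r,s=pose();print(p)
a=capture('wrist');V=wristview(a,p,r)
print(r.T@(ray(a,(252.7,150.8),p[2]+22.1,V)-p), r.T@(ray(a,(255.5,138.58),24,V)-p))
prof(a,(140,156),(240,253,265))
```

```text
[ 436.4 -390.2   66.6]
[-22.1  51.8   0.6] [42.6 52.7  2.4]
row 140 L [132, 131, 130, 93, 77, 78, 77, 76, 75, 74, 72, 71, 71, 71, 69, 69, 69, 69, 68, 67, 68, 69, 69, 70, 70, 71, 69, 69, 69, 71, 79, 131, 152, 162, 172] R [165, 165, 165, 166, 167, 168, 169, 170, 166, 147, 98, 76, 76, 74, 73, 72, 72, 72, 72, 73, 73, 73, 75, 76, 73, 74, 75, 78, 79, 80, 81, 81, 80, 81, 80, 79, 77]
row 156 L [131, 128, 127, 127, 127, 127, 126, 127, 190, 150, 127, 132, 133, 135, 137, 139, 141, 141, 142, 142, 142, 142, 141, 141, 141, 141, 142, 142, 143, 142, 143, 143, 143, 143, 142] R [171, 168, 167, 169, 171, 174, 175, 178, 179, 181, 180, 177, 175, 173, 171, 168, 168, 168, 169, 169, 168, 169, 170, 171, 172, 171, 169, 161, 111, 74, 69, 70, 70, 70, 70, 68, 69]
col 240 [70, 71, 71, 71, 72, 72, 71, 70, 70, 69, 69, 67, 88, 95, 145, 161, 166, 173, 175, 171, 169, 113, 95, 95, 95, 95, 144, 165, 172, 178, 181, 179, 178, 178, 177]
col 253 [79, 79, 78, 79, 79, 79, 80, 80, 81, 82, 81, 79, 91, 95, 159, 164, 170, 169, 169, 169, 169, 114, 95, 95, 95, 95, 143, 165, 172, 178, 181, 179, 177, 176, 174]
col 265 [82, 81, 81, 80, 80, 79, 80, 81, 83, 85, 86, 85, 92, 95, 160, 166, 171, 171, 170, 170, 170, 132, 96, 96, 95, 95, 144, 165, 172, 179, 182, 180, 179, 178, 177]
```

>>> send_rows(rows="0.3 1 0.12 0 0;0.3 2.9 0.12 0 0;0.3 2.9 0.12 0 0;0.3 2.9 0.12 0 0;0.3 2.9 0.12 0 0;0.3 2.9 0.12 0 0")

```text
time_s: 35.1
eef_pos: [435.3, -390.4, 37.6]
ee_rot: [-0.485, 0.515, -0.485, -0.514]
force: [0.1, 0.1, -1.5]
grip_width: 0.594
```

Run:
```python
from h import *
p,r,s=pose();print(p,s['force'],s['grip_width'],s['joints'][5])
a=capture('wrist');V=wristview(a,p,r);save(a,'w19.png')
prof(a,(143,144,145,156),(240,253,265))
im=cv2.cvtColor(a['pixels'],cv2.COLOR_RGB2BGR)
cv2.imwrite('pics/w19c.png',cv2.resize(im[125:165,180:330],None,fx=5,fy=5,interpolation=cv2.INTER_NEAREST))
print(r.T@(ray(a,(252.7,150.8),p[2]+22.1,V)-p));
for rr in(142,143,144,145): print(rr,r.T@(ray(a,(252.8,rr),24,V)-p))
```

```text
[ 435.3 -390.4   37.6] [ 0.1  0.1 -1.5] 0.5937422611413439 -2.5609682293270244
row 143 L [83, 82, 82, 81, 81, 81, 79, 79, 79, 79, 79, 79, 78, 78, 80, 81, 81, 80, 81, 81, 81, 126, 138, 138, 138, 139, 128, 111, 108, 108, 107, 107, 107, 108, 108] R [108, 107, 108, 107, 107, 107, 107, 107, 109, 109, 109, 111, 105, 96, 95, 94, 94, 93, 92, 91, 89, 88, 87, 84, 83, 83, 86, 87, 89, 90, 89, 89, 89, 88, 87, 87, 90]
row 144 L [84, 81, 81, 81, 80, 81, 80, 79, 80, 79, 79, 78, 79, 78, 79, 78, 79, 80, 124, 136, 136, 136, 138, 137, 119, 122, 125, 126, 126, 125, 126, 125, 125, 125, 125] R [125, 126, 125, 125, 126, 125, 125, 125, 125, 125, 126, 138, 143, 144, 126, 99, 90, 90, 89, 88, 88, 86, 85, 84, 82, 83, 83, 85, 87, 87, 88, 88, 86, 87, 86, 88, 89]
row 145 L [83, 81, 81, 81, 81, 80, 80, 79, 79, 79, 78, 77, 76, 77, 79, 78, 79, 79, 124, 135, 135, 134, 135, 135, 133, 164, 173, 173, 177, 185, 180, 179, 180, 180, 185] R [179, 180, 179, 180, 180, 179, 180, 179, 180, 181, 182, 182, 182, 182, 183, 167, 126, 94, 88, 87, 86, 84, 83, 83, 81, 82, 82, 82, 83, 85, 86, 86, 86, 84, 85, 86, 88]
row 156 L [84, 84, 83,
[... 240 characters left out ...]
86, 187, 187, 187, 187, 188, 190, 190, 190, 190, 188, 180, 126, 85, 81, 81, 81, 81, 81, 80, 80]
col 240 [82, 82, 81, 83, 82, 81, 80, 81, 80, 79, 79, 80, 79, 79, 79, 79, 83, 107, 108, 125, 179, 128, 108, 107, 108, 107, 161, 185, 191, 198, 200, 199, 197, 197, 195]
col 253 [94, 94, 92, 91, 90, 91, 91, 89, 90, 90, 91, 92, 92, 94, 93, 91, 94, 107, 108, 125, 179, 127, 108, 107, 108, 107, 161, 183, 191, 198, 201, 199, 196, 195, 193]
col 265 [92, 92, 91, 90, 89, 88, 89, 88, 88, 88, 90, 91, 94, 95, 97, 95, 97, 108, 107, 126, 179, 128, 108, 107, 108, 107, 161, 185, 191, 199, 201, 200, 198, 197, 196]
[-22.1  51.8   0.6]
142 [13.6 52.8  0.6]
143 [13.6 52.2  0.6]
144 [13.6 51.7  0.6]
145 [13.6 51.1  0.6]
```

View pics/w19c.png

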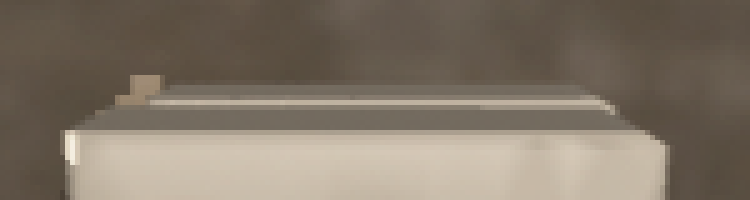

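>>> send_rows(rows="0.3 0.2 0 0.12 0;0.3 0.4 0 0.12 0;0.3 0.6 0 0.12 0;0.3 0.8 0 0.12 0;0.3 0.85 0 0.12 0;0.3 0.85 0 0.12 0;0.3 0.85 0 0.12 0")

```text
time_s: 35.85
eef_pos: [435.0, -388.9, 28.5]
ee_rot: [-0.485, 0.515, -0.485, -0.514]
force: [-0.4, -1.6, -2.0]
grip_width: 0.594
```

Run:
```python
from h import *
p,r,s=pose();print(p,s['force'],s['grip_width'],s['wrist_torque'])
a=capture('wrist');save(a,'w20.png')
im=cv2.cvtColor(a['pixels'],cv2.COLOR_RGB2BGR)
cv2.imwrite('pics/w20c.png',cv2.resize(im[125:165,180:330],None,fx=5,fy=5,interpolation=cv2.INTER_NEAREST))
```

```text
[ 435.  -388.9   28.5] [-0.4 -1.6 -2. ] 0.5941226391148453 [0. 0. 0.]
```

View pics/w20c.png

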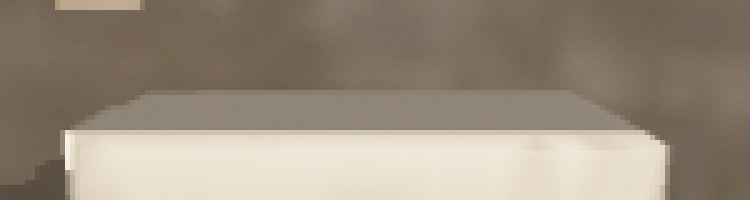

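>>> send_rows(rows="0.3 0.05 0 0 0;0.3 0.1 0 0 0;0.3 0.1 0 0 0;0.3 0.1 0 0 0;0.65 0.1 0 0 0;0.8 0.1 0 0 0;0.8 0.1 0 0 0;0.8 0 0 0 0;0.8 -2 0 0 0;0.9 -5 0 0 0;0.9 -10 0 0 0;0.9 -10 0 0 0")

```text
time_s: 37.1
eef_pos: [436.8, -391.1, 134.8]
ee_rot: [-0.484, 0.519, -0.486, -0.511]
force: [0.2, -0.2, 0.4]
grip_width: 0.899
```

Run:
```python
from h import *
p,r,s=pose();print(p,s['force'],s['grip_width'])
a=capture('wrist');save(a,'w21.png');V=wristview(a,p,r)
c,an,sz,_=block(a,V,(435,-388),50,140);print(c,an,sz)
g=capture('scene');save(g,'s21.png');im=cv2.cvtColor(g['pixels'],cv2.COLOR_RGB2BGR)
cv2.imwrite('pics/s21c.png',cv2.resize(im[180:300,160:400],None,fx=3.3,fy=3.3,interpolation=cv2.INTER_CUBIC))
print(s['joints'])
```

```text
[ 436.8 -391.1  134.8] [ 0.2 -0.2  0.4] 0.8992864898803339
[ 435.7 -387.4] 3.4374899864196777 [102.8  52. ]
[-0.9  0.5  1.4  0.   1.2 -2.6]
```

View pics/w21.png

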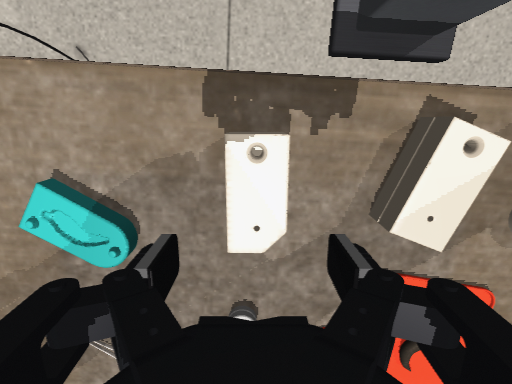

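View pics/s21c.png

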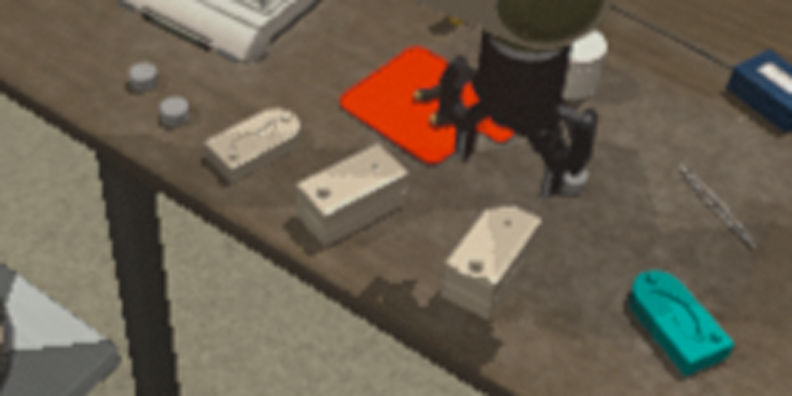

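Run:
```python
from h import *
go([540,-392,180],90)
```

```text
row: x -5.06 y -10.45 z -0.91 yaw 0.67 | cur jaw 93.4 tilt -1.000 j1 -0.93 j6 -2.56 t 37.2
```

>>> send_rows(rows="1 -5 0 -0.9 0.7;1 -5 -10.4 -0.9 0.7;1 -5 -10.4 -0.9 0.7;1 -5 -10.4 -0.9 0.7;1 -5 -10.4 -0.9 0.7;1 -5 -10.4 -0.9 0.7;1 -5 -10.4 -0.9 0.7")

```text
time_s: 37.9
eef_pos: [538.2, -392.1, 178.3]
ee_rot: [0.501, -0.499, 0.501, 0.499]
force: [-0.6, -0.9, 1.0]
grip_width: 1.001
```

```bash
cat >> h.py <<'E'
def disc(p,V,guess,z=18,thr=140,rad=40):
    im=p['pixels'].astype(int); m=((im.min(2)>thr)).astype(np.uint8)
    h,w=m.shape;vv,uu=np.mgrid[0:h,0:w];K=p['intrinsics']
    d=np.linalg.inv(K)@np.stack([uu.ravel(),vv.ravel(),np.ones(h*w)]);Rm=V[:3,:3];o=-Rm.T@V[:3,3];d=Rm.T@d
    W=o[:,None]+d*((z-o[2])/d[2]);X=W[0].reshape(h,w);Y=W[1].reshape(h,w)
    m[np.hypot(X-guess[0],Y-guess[1])>rad]=0
    cs,_=cv2.findContours(m,cv2.RETR_EXTERNAL,cv2.CHAIN_APPROX_NONE);cn=max(cs,key=cv2.contourArea)[:,0]
    pts=np.array([[X[v,u],Y[v,u]] for u,v in cn],np.float32)
    c,rr=cv2.minEnclosingCircle(pts); return np.array(c),rr*2,cv2.contourArea(pts)
def unb(r,D): return (r@np.array([0,-1.3*D/390,0.7+0.0026*D]))[:2]
E
python3 - <<'E'
from h import *
p,r,s=pose();print(p,s['joints'][5])
a=capture('wrist');save(a,'w22.png');V=wristview(a,p,r)
for z,t in((18,120),(18,140),(18,160),(18,180)):
    c,dm,ar=disc(a,V,(597,-392),z,t);print(t,c,dm,ar,'unb',c-unb(r,p[2]+143-18))
E
```

```text
[ 538.2 -392.1  178.3] -2.372465534333777
120 [ 594.3 -394.6] 32.630733489990234 765.7134823454544 unb [ 593.3 -396.1]
140 [ 593.9 -394.5] 31.614974975585938 729.7993803462014 unb [ 592.8 -396. ]
160 [ 594.1 -394.7] 31.140859603881836 711.0360076436773 unb [ 593.1 -396.2]
180 [ 594.1 -394.8] 30.67108917236328 693.1128392741084 unb [ 593.1 -396.2]
```

View pics/w22.png

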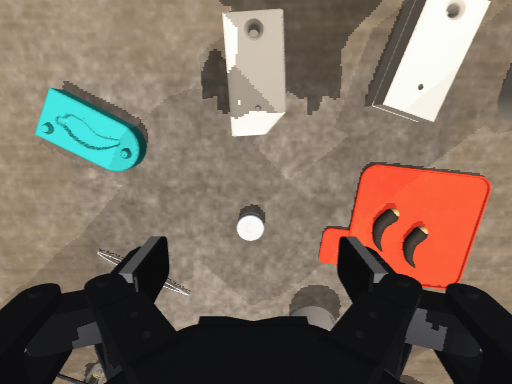

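Run:
```python
from h import *
go([593.1,-396.1,4],90)
```

```text
row: x 17.46 y -5.48 z -0.38 yaw -0.04 | cur jaw 89.8 tilt -1.000 j1 -0.81 j6 -2.37 t 38.0
```

>>> send_rows(rows="0.8 11 -5.4 -0.4 0;0.8 11 -5.4 -0.4 0;0.8 11 -5.4 -0.4 0;0.8 11 -5.4 -0.4 0;0.8 14 -5.4 -0.4 0;0.8 14 -5.4 -0.4 0;0.8 14 -5.4 -0.4 0")

```text
time_s: 38.65
eef_pos: [593.0, -396.4, 40.4]
ee_rot: [0.501, -0.5, 0.501, 0.499]
force: [0.3, -0.2, 0.0]
grip_width: 0.801
```

Run:
```python
from h import *
go([593.1,-396.1,4],90)
```

```text
row: x 3.64 y -0.00 z 0.04 yaw -0.03 | cur jaw 89.8 tilt -1.000 j1 -0.75 j6 -2.32 t 38.6
```

>>> send_rows(rows="0.8 2 0 0 0;0.8 3.5 0 0 0;0.8 3.6 0 0 0;0.8 3.6 0 0 0;0.5 3.6 0 0 0;0.3 3.6 0 0 0;0.1 3.6 0 0 0;0.1 3.6 0 0 0;0.1 3.6 0 0 0;0.1 3.6 0 0 0;0.1 3.6 0 0 0", grip_force=60)

```text
time_s: 39.75
eef_pos: [593.7, -396.2, 3.6]
ee_rot: [0.501, -0.5, 0.501, 0.499]
force: [-0.6, -0.3, 5.0]
grip_width: 0.346
```

>>> send_rows(rows="0.1 -2 0 0 0;0.1 -5 0 0 0;0.1 -9 0 0 0;0.1 -12 0 0 0;0.1 -12 0 0 0;0.1 -12 0 0 0")

```text
time_s: 40.35
eef_pos: [593.2, -395.7, 122.1]
ee_rot: [0.501, -0.499, 0.501, 0.5]
force: [0.1, 0.0, -2.1]
grip_width: 0.343
```

Run:
```python
from h import *
p,r,s=pose();print(p,s['force'],s['grip_width'])
a=capture('wrist');save(a,'w23.png');V=wristview(a,p,r)
c,an,sz,_=block(a,V,(435,-389),50,120);print(c,an,sz,'unb',c-unb(r,p[2]+143-50))
go([435,-389,75],90)
```

```text
[ 593.2 -395.7  122.1] [ 0.1  0.  -2.1] 0.34251621590287645
[ 475.6 -410.7] 89.93834686279297 [101.5  48.6] unb [ 474.9 -412. ]
row: x 4.62 y 15.78 z 0.59 yaw -0.03 | cur jaw 89.9 tilt -1.000 j1 -0.75 j6 -2.32 t 40.4
```

View pics/w23.png

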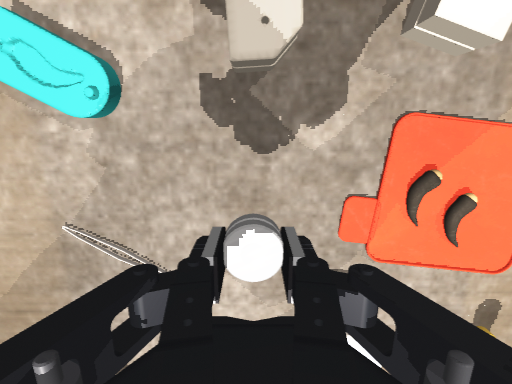

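>>> send_rows(rows="0.1 0 15.9 0.6 0;0.1 0 15.9 0.6 0;0.1 0 15.9 0.6 0;0.1 0 15.9 0.6 0;0.1 0 15.9 0.6 0;0.1 2 15.9 0.6 0;0.1 3 15.9 0.6 0;0.1 3 15.9 0.6 0;0.1 3 15.9 0.6 0;0.1 3 15.9 0.6 0")

```text
time_s: 41.4
eef_pos: [434.9, -389.7, 92.9]
ee_rot: [0.5, -0.5, 0.5, 0.499]
force: [0.4, -0.7, -1.2]
grip_width: 0.348
```

Run:
```python
from h import *
p,r,s=pose();print(p,s['force'],s['grip_width'])
a=capture('wrist');save(a,'w24.png');V=wristview(a,p,r)
go([433.7,-389,56],90)
# expected projections of mould holes, given pose
th=np.radians(3.4);ex=np.array([np.cos(th),np.sin(th)])
for x in(-37,28):
    q=np.array([435,-388.8])+x*ex+unb(r,p[2]+93);print(proj(a,[*q,50],V))
```

```text
[ 434.9 -389.7   92.9] [ 0.4 -0.7 -1.2] 0.3477025816559853
row: x 3.70 y 0.11 z 0.07 yaw -0.02 | cur jaw 89.9 tilt -1.000 j1 -0.93 j6 -2.50 t 41.5
[251.6 163.9]
[257.1 253. ]
```

View pics/w24.png

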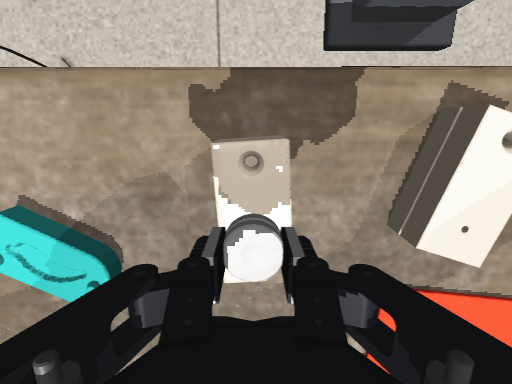

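>>> send_rows(rows="0.1 1.5 0.1 0 0;0.1 3 0.1 0 0;0.1 3.5 0.1 0 0;0.1 3.7 0.1 0 0;0.1 3.7 0.1 0 0;0.1 3.7 0.1 0 0;0.1 3.7 0.1 0 0")

```text
time_s: 42.15
eef_pos: [433.5, -389.7, 56.1]
ee_rot: [0.5, -0.5, 0.501, 0.499]
force: [-0.1, 0.4, -1.7]
grip_width: 0.342
```

Run:
```python
from h import *
p,r,s=pose();print(p,s['force'],s['grip_width'])
```

```text
[ 433.5 -389.7   56.1] [-0.1  0.4 -1.7] 0.3421742613491814
```

>>> send_rows(rows="0.1 0.1 0 0 0;0.1 0.2 0 0 0;0.1 0.25 0 0 0;0.1 0.25 0 0 0;0.1 0.25 0 0 0;0.4 0.25 0 0 0;0.5 0.25 0 0 0;0.5 0.1 0 0 0;0.5 0 0 0 0;0.5 -3 0 0 0;0.6 -7 0 0 0;0.6 -11 0 0 0")

```text
time_s: 43.35
eef_pos: [433.1, -389.2, 166.7]
ee_rot: [0.501, -0.499, 0.501, 0.5]
force: [0.6, -0.7, 0.5]
grip_width: 0.6
```

>>> send_rows(rows="0.8 0 0 0 0;0.8 0 0 0 0")

```text
time_s: 43.55
eef_pos: [433.4, -389.6, 165.9]
ee_rot: [0.5, -0.5, 0.501, 0.499]
force: [0.0, 0.8, -0.9]
grip_width: 0.796
```

Run:
```python
from h import *
p,r,s=pose();print(p,s['force'],s['grip_width'])
a=capture('wrist');save(a,'w25.png');V=wristview(a,p,r)
```

```text
[ 433.4 -389.6  165.9] [ 0.   0.8 -0.9] 0.795502362757877
```

View pics/w25.png

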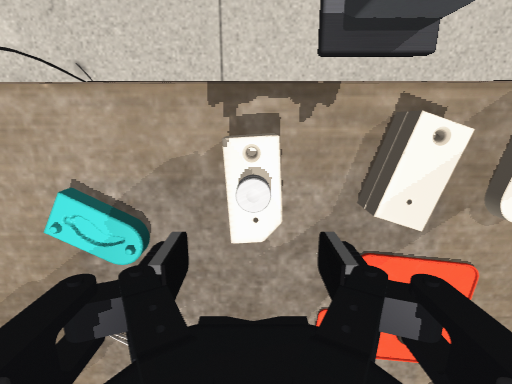

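>>> send_rows(rows="0.8 -2 7 40 3.6;0.8 -2 7 40 3.6;0.8 -2 7 40 3.6;0.8 -2 7 40 3.6;0.8 -2 7 40 3.6;0.8 -2 7 40 3.6;0.8 -2 7 40 3.6;0.8 -2 7 40 3.6;0.8 -2 7 40 3.6;0.8 -2 7 40 3.6;0.8 -2 7 40 3.6;0.8 -2 7 40 3.6")

```text
time_s: 44.8
eef_pos: [364.4, 9.6, 185.0]
ee_rot: [0.573, -0.414, 0.573, 0.415]
force: [-0.7, 0.3, 0.3]
grip_width: 0.801
```

Run:
```python
from h import *
p,r,s=pose();print(p,s['grip_width'],s['joints'][5])
a=capture('wrist');save(a,'w26.png');V=wristview(a,p,r)
for t in(140,160,180):
  for g in((408,14),(425,80)):
    try:
      c,dm,ar=disc(a,V,g,18,t,30);print(t,c,dm,ar,'unb',c-unb(r,p[2]+125))
    except Exception as e: print(e)
```

```text
[364.4   9.6 185. ] 0.8005065279607534 -1.550681244337984
140 [409.   12.2] 32.68043899536133 766.9325766065767 unb [407.5  11.1]
140 [430.4  82. ] 33.005210876464844 767.9408373474143 unb [428.9  80.9]
160 [408.7  12.5] 32.04153823852539 740.3635800781908 unb [407.2  11.4]
160 [429.9  81.8] 31.9167537689209 744.5693039734615 unb [428.4  80.7]
180 [409.   12.2] 31.426191329956055 719.3031180012272 unb [407.5  11.1]
180 [429.9  81.9] 31.368606567382812 714.4449171769666 unb [428.5  80.8]
```

View pics/w26.png

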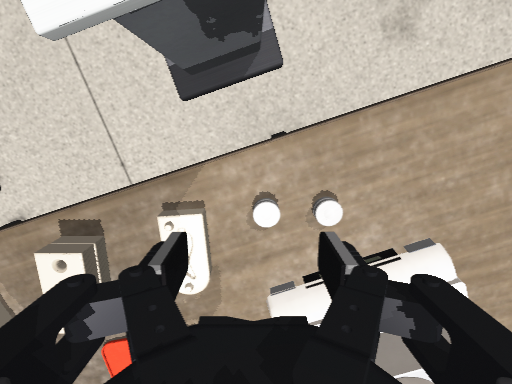

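Run:
```python
from h import *
go([407.4,11.2,40],72)
```

```text
row: x 14.50 y -4.05 z 1.50 yaw -0.05 | cur jaw 71.8 tilt -1.000 j1 -0.30 j6 -1.55 t 44.9
```

>>> send_rows(rows="0.6 10 -4.05 1.5 0;0.6 10 -4.05 1.5 0;0.6 10 -4.05 1.5 0;0.6 14.5 -4.05 1.5 0;0.6 14.5 -4.05 1.5 0;0.6 14.5 -4.05 1.5 0;0.6 14.5 -4.05 1.5 0")

```text
time_s: 45.55
eef_pos: [408.5, 11.8, 42.8]
ee_rot: [0.573, -0.416, 0.572, 0.414]
force: [-0.3, 0.1, 0.2]
grip_width: 0.602
```

Run:
```python
from h import *
p,r,s=pose();print(p);go([407.4,11.2,4],72)
a=capture('wrist');save(a,'w27.png')
```

```text
[408.5  11.8  42.8]
row: x 3.88 y 0.10 z -0.09 yaw -0.03 | cur jaw 71.9 tilt -1.000 j1 -0.26 j6 -1.51 t 45.5
```

View pics/w27.png

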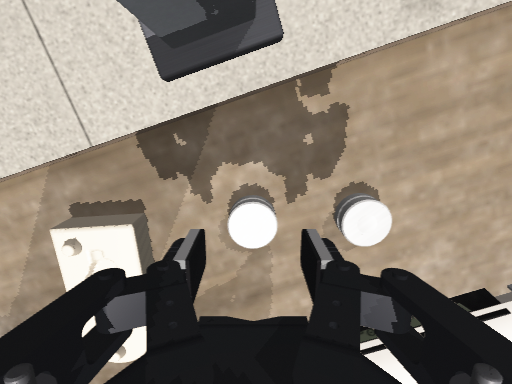

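>>> send_rows(rows="0.6 2 0 0 0;0.6 3.5 0 0 0;0.6 3.65 0 0 0;0.6 3.65 0 0 0;0.5 3.65 0 0 0;0.3 3.65 0 0 0;0.1 3.65 0 0 0;0.1 3.65 0 0 0;0.1 3.65 0 0 0;0.1 3.65 0 0 0", grip_force=60)

```text
time_s: 46.6
eef_pos: [408.0, 12.3, 5.2]
ee_rot: [0.573, -0.415, 0.572, 0.415]
force: [-2.9, 1.0, 12.7]
grip_width: 0.348
```

>>> send_rows(rows="0.1 -2 0 0 0;0.1 -5 0 0 0;0.1 -9 0 0 0;0.1 -13 0 0 0;0.1 -13 0 0 0;0.1 -13 0 0 0")

```text
time_s: 47.2
eef_pos: [407.4, 12.4, 134.3]
ee_rot: [0.573, -0.415, 0.572, 0.415]
force: [0.2, -0.3, -1.5]
grip_width: 0.346
```

Run:
```python
from h import *
p,r,s=pose();print(p,s['force'],s['grip_width'])
go([417.7,-230.5,95],72)
```

```text
[407.4  12.4 134.3] [ 0.2 -0.3 -1.5] 0.3456369191102024
row: x 3.94 y -8.53 z -22.76 yaw -0.02 | cur jaw 71.9 tilt -1.000 j1 -0.26 j6 -1.51 t 47.2
```

>>> send_rows(rows="0.1 0 -8.4 -22.8 0;0.1 0 -8.4 -22.8 0;0.1 0 -8.4 -22.8 0;0.1 0 -8.4 -22.8 0;0.1 0 -8.4 -22.8 0;0.1 0 -8.4 -22.8 0;0.1 2 -8.4 -22.8 0;0.1 3.9 -8.4 -22.8 0;0.1 3.9 -8.4 -22.8 0;0.1 3.9 -8.4 -22.8 0;0.1 3.9 -8.4 -22.8 0;0.1 3.9 -8.4 -22.8 0")

```text
time_s: 48.4
eef_pos: [416.6, -230.5, 95.6]
ee_rot: [0.573, -0.415, 0.572, 0.415]
force: [-0.4, 0.2, -0.7]
grip_width: 0.345
```

Run:
```python
from h import *
p,r,s=pose();print(p,s['force'],s['grip_width'])
a=capture('wrist');save(a,'w28.png');V=wristview(a,p,r)
go([417,-230.7,57],72)
th=np.radians(-18);ex=np.array([np.cos(th),np.sin(th)])
for x in(-37,28):
    q=np.array([418.4,-231.2])+x*ex+unb(r,p[2]+93);print(proj(a,[*q,50],V))
```

```text
[ 416.6 -230.5   95.6] [-0.4  0.2 -0.7] 0.3448485105774089
row: x 3.85 y -0.05 z 0.00 yaw -0.02 | cur jaw 71.9 tilt -1.000 j1 -0.75 j6 -2.01 t 48.5
[253.3 166.2]
[253.4 254. ]
```

View pics/w28.png

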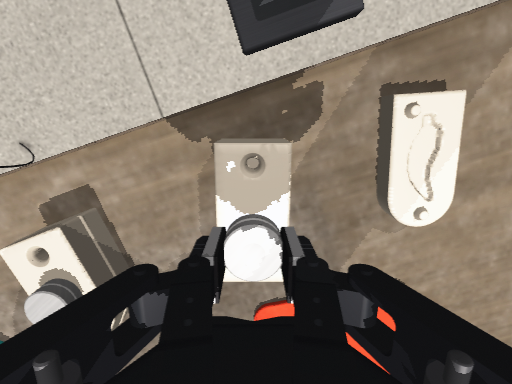

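>>> send_rows(rows="0.1 1.5 0.05 0 0;0.1 3 0.05 0 0;0.1 3.5 0.05 0 0;0.1 3.8 0.05 0 0;0.1 3.8 0.05 0 0;0.1 3.8 0.05 0 0;0.1 3.8 0.05 0 0")

```text
time_s: 49.15
eef_pos: [416.0, -230.5, 57.4]
ee_rot: [0.573, -0.415, 0.572, 0.415]
force: [-0.7, -0.5, 0.2]
grip_width: 0.339
```

Run:
```python
from h import *
p,r,s=pose();print(p,s['force'],s['grip_width'])
```

```text
[ 416.  -230.5   57.4] [-0.7 -0.5  0.2] 0.3393396969135357
```

>>> send_rows(rows="0.1 0.1 0 0 0;0.1 0.2 0 0 0;0.1 0.2 0 0 0;0.1 0.2 0 0 0")

```text
time_s: 49.55
eef_pos: [415.9, -230.4, 55.3]
ee_rot: [0.573, -0.415, 0.572, 0.415]
force: [-0.8, 1.0, 4.7]
grip_width: 0.347
```

>>> send_rows(rows="0.4 0 0 0 0;0.5 0 0 0 0;0.5 0 0 0 0;0.5 -0.2 0 0 0;0.5 -1 0 0 0;0.5 -3 0 0 0;0.6 -7 0 0 0;0.8 -11 0 0 0;0.8 -11 0 0 0;0.8 -11 0 0 0")

```text
time_s: 50.55
eef_pos: [415.9, -230.4, 165.6]
ee_rot: [0.573, -0.416, 0.572, 0.414]
force: [0.3, -0.3, -0.5]
grip_width: 0.805
```

Run:
```python
from h import *
p,r,s=pose();print(p,s['force'],s['grip_width'])
a=capture('wrist');save(a,'w29.png')
go([380,-230,300],72); go([350,150,280],72)
```

```text
[ 415.9 -230.4  165.6] [ 0.3 -0.3 -0.5] 0.8047971872365172
row: x -13.54 y 3.38 z -1.10 yaw -0.03 | cur jaw 71.9 tilt -1.000 j1 -0.75 j6 -2.01 t 50.6
row: x -11.52 y 18.05 z 34.08 yaw -0.03 | cur jaw 71.9 tilt -1.000 j1 -0.75 j6 -2.01 t 50.6
```

View pics/w29.png

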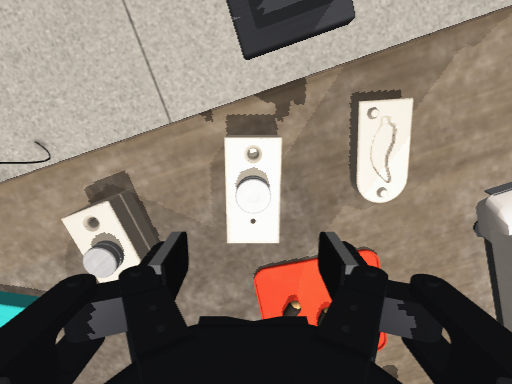

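>>> send_rows(rows="1 -10 0 0 0;1 -11 18 34 0;1 -11 18 34 0;1 -11 18 34 0;1 -11 18 34 0;1 -11 18 34 0;1 -11 18 34 0;1 -11 18 34 0;1 -11 18 34 0;1 -11 18 34 0;1 -11 18 34 0;1 -11 18 34 0")

```text
time_s: 51.8
eef_pos: [350.5, 148.0, 274.1]
ee_rot: [0.572, -0.414, 0.573, 0.415]
force: [-0.2, -0.3, 0.1]
grip_width: 0.999
```

Run:
```python
from h import *
p,r,s=pose();print(p,s['time_s'])
t=capture('top');im=cv2.cvtColor(t['pixels'],cv2.COLOR_RGB2BGR)
cv2.imwrite('pics/t30.png',cv2.resize(im[130:265,230:430],None,fx=4,fy=4,interpolation=cv2.INTER_CUBIC))
g=capture('scene');im=cv2.cvtColor(g['pixels'],cv2.COLOR_RGB2BGR)
cv2.imwrite('pics/s30.png',cv2.resize(im[180:290,200:400],None,fx=4,fy=4,interpolation=cv2.INTER_CUBIC))
for n in('cast_1','disc_1','square_upper','clipped_upper','round_lower'):
    for d in nets.spot_point(t,n)[:3]: print(n,round(d['confidence'],2),d['location'])
```

```text
[350.5 148.  274.1] 51.8
cast_1 0.6 [620.7, -195.9, 2.8]
cast_1 0.59 [599.4, -239.2, 6.4]
disc_1 0.63 [426.7, 76.9, -2.6]
disc_1 0.49 [417.3, -229.2, 48.1]
square_upper 0.7 [418.6, -229.6, 23.3]
clipped_upper 0.91 [438.6, -387.4, 23.4]
round_lower 0.82 [426.1, -96.3, 0.4]
```

View pics/t30.png

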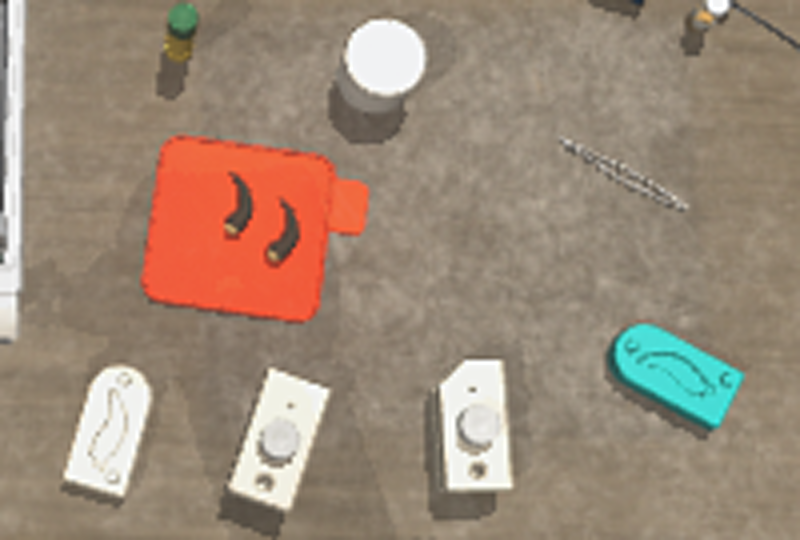

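View pics/s30.png

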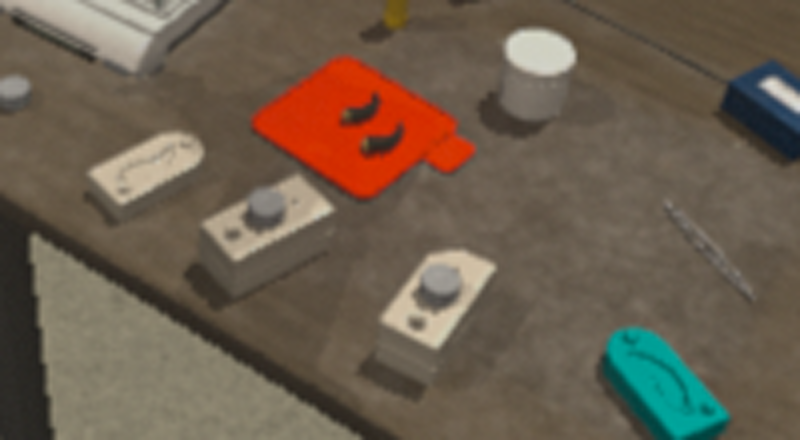

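```bash
python3 -c "
from rig import workorder; print(workorder.finish_job())"
```

```text
the job is handed in; nothing more can be done
None
```

The moulds are ready for the next pour, and I handed the job in at about 52 s of the 210 s allowed.

**Done**
- **Casts:** Both casts, from the square and the round lower halves, are on the red tray. The clipped lower half had none.
- **Closed moulds:** The square and clipped lower halves have their own upper halves on, pour end to pour end.
- **Weights:** Each closed mould has one steel weight between its pour hole and its vent.
- **Left alone:** `round_upper` is not on the bench, so the round lower half stays open. I did not touch the third weight, the jar, the glue stick, the balance or the turquoise look-alike.

**Last checks**
- **Position:** The final top and scene pictures show both moulds closed, with the weights clear of both holes. The networks put the upper halves at 23.3 and 23.4 mm above the bench (24 is seated).
- **Seating:** Both upper halves went down to about 0.6 mm above seated height with no resistance, then were lowered the rest of the way and released. On the square mould, the weight touched down at about 50 mm, the closed height. I took no such contact reading on the clipped mould.

**Not as expected**
- **Cast moved:** One cast had shifted about 3 cm since I set it down, but it is still on the tray.
- **Camera offsets:** The wrist camera was off by 1–2 mm, which I measured and allowed for. My own fits in the top picture were off by several millimetres, so I did not use them for placing.

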